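# Load the coupon carrier at the welding bench

### The arm

A 6-joint arm with a two-finger parallel gripper is mounted at the origin on the work surface. World frame = base frame: x ahead of the robot, y to its left, z up, the work surface at z = 0. Lengths are in mm, angles in rad, forces in N, time in s.
With the tool pointing down it reaches from about 350 to 850 mm from the base axis. Payload 8.1 kg.
Tool frame: the origin (TCP) lies at the very end of the fingers, on their centre line; the grasp point (between the pads) lies 19 mm behind it; z points along the fingers, y is the line along which they close (so a half turn about z gives the same grasp; the last joint's range is limited). The gripper opens to 93 mm and grips with 3 to 60 N. Pads are 15 mm wide; open, the fingers measure 128 mm over their backs; the gripper's body (75 mm by 188 mm) begins 65 mm behind the grasp point.
Start: joints at [1.194, 0.13, 1.488, -0, 1.523, -0.085], TCP at [172.584, 574.648, 218.635] pointing down, gripper open.
Joint ranges: [-2.96, 2.96], [-0.89, 2.26], [0.02, 2.5], [-1.34, 4.48], [0, 2.73], [-2.66, 2.66]. Speed limits (rad/s): [2.39, 2.39, 2.79, 3.14, 3.14, 3.14].

### API

Orientations are given as a unit quaternion [w, x, y, z].
In Python, from cell import monitor, imaging, arm, nets gives the robot as it stands.
- The arm moves only by the tool apply_moves, never from a script. Its argument "plan" is a list of rows, each a list of 2 entries, a list of its own where there are three numbers: the shift along the tool's x, y, z normalised to -1 to 1, where 1 is 500 mm, then the turn, a rotation vector about the tool's x, y, z normalised to -1 to 1, where 1 is pi/2 rad. A call has 1 to 5 rows; each row is the pose to reach, as a shift and turn from the pose commanded when the call began, along the tool's axes at that moment; what a row does not reach only later rows make up. A row lasts 1/12 s, in which the tool goes at most 41.7 mm and 7.16 degrees, less where a joint would pass 70% of its speed; a pose out of reach is approached as far as the arm can. A call with a number of a shift or a turn outside -1 to 1 is refused whole. A call with a gripper value outside its range is refused whole. "gripper" is the closure, from -1 (fully open) to 1 (shut), set as the call begins (left out, the last holds). The fingers move at their own pace and stop on an object; "force" is the grip in N (left out, the last holds). Time passes only in rows, so rows that repeat a pose let the fingers close. It gives the time, the measured TCP pose, the force, the opening and the grip force at its end, in the units of the state.
- monitor.get_obs(): the state, without advancing time (a new reading comes with each control period).
- imaging.capture(name): name is "scene" or "top"; returns (picture, depth): 384x512x3 uint8, red, green, blue; 384x512 float32, mm along the optical axis (not along the pixel's ray), 0 where there is no reading.
- imaging.camera_info(name): a dict with "vfov" (degrees; the focal length in pixels is half the picture's height over the tangent of half this angle, whatever the lens; pixels are square), "cx", "cy" (the principal point, pixels), "k1" (the pictures are not rectified: a ray, as slopes to the right and down, at radius r is drawn at 1 + k1 r^2 times it, then the intrinsics apply), "rvec" (rotation vector, rad) and "tvec" (3), from world to camera coordinates, as OpenCV has them. Camera axes: x right, y down, z forward; pixel columns grow to the right and rows downward; lengths in mm; the calibration is good to about 2 mm. A picture is of the moment at which its call begins. camera_info takes no time and is no camera call.
- arm.close_job(): hands the job in; it is judged then, once.
Trained networks look in the newest picture that a camera, given by its name, has taken for a name from the list of things; names that differ only in an ending like _2 or _b are one class to them, and where a whole thing is asked for, a point or a joint stands for the part that bears it (a point fixed in the world has none). Each returns a list of dicts, best first, with "confidence" (0 to 1); they miss things now and then, are a little off and sometimes report something else, mostly with a low value. They report only what shows in the picture. A call takes as long as a camera call.
- nets.find_in(camera, label): "centre" ([column, row] in pixels, amid what is visible of it).
- nets.trace(camera, label): "pixels" (384x512 bool, what is visible of it) and "centre" ([column, row] in pixels, amid what is visible of it).
The state is a dict: "time_s": time; "qpos": joint angles; "qd": joint speeds; "effort": joint torques, N m; "position": TCP position; "orientation": TCP orientation; "contact_force": force on the tool from outside, world axes, zero at the start; "moment": the same for the moment, N m; "opening": finger opening in mm; "gripper_force": force on a finger pad.
Only numpy, scipy, OpenCV 4.12 (cv2) and the standard library are available. Lean on these libraries where they do the work, as an engineer would, in place of code of your own. Each camera call takes 0.05 s, during which the arm holds its last target. There are 200 camera calls.

### The job

First clear the two narrow steel offcut strips off the coupon carrier into the scrap tray. Then lay every aluminium plate from the bench flat in a pocket of its own and press it firmly down on its stiff seat until it sits level and flush with the carrier's top, and only when all are down slide the hold-down bar fully home over them. Leave the other tools and things on the bench where they are.

Things in the scene. Friction and masses are not known exactly. Their poses are not given: they have to be found in the camera images.
- carrier: Fixed steel coupon carrier with four open pockets in a row along its y. Origin on the bench under the middle of the row, z up. It spans x -55 to 95, y -143 to 143 mm; top face z = 30 mm. Pockets 85 (x) by 55 mm (y). Each pocket's floor is a stiff sliding brass seat, at first 4 mm below the top face; about 12 N pushes it to its stop 10 mm below, where it stays by friction.
- pocket0 (a point): Centre of the mouth of pocket 0 of the carrier, level with the carrier's top face (30 mm above the bench); pocket0 is at the -y end of the row, pitch 62 mm. Axes as the carrier's.
- pocket1 (a point): Centre of the mouth of pocket 1 of the carrier, level with the carrier's top face (30 mm above the bench); pocket0 is at the -y end of the row, pitch 62 mm. Axes as the carrier's.
- pocket2 (a point): Centre of the mouth of pocket 2 of the carrier, level with the carrier's top face (30 mm above the bench); pocket0 is at the -y end of the row, pitch 62 mm. Axes as the carrier's.
- pocket3 (a point): Centre of the mouth of pocket 3 of the carrier, level with the carrier's top face (30 mm above the bench); pocket0 is at the -y end of the row, pitch 62 mm. Axes as the carrier's.
- bar (a joint): Travel in m of the hold-down bar, a steel bar 290 x 24 x 10 mm lying along the carrier's y that slides along the carrier's -x, its underside 3.5 mm above the carrier's top: 0 = parked behind the pockets, 0.055 = fully home over the plates. Sliding it takes about 3 N; a plate standing proud blocks it.
- bar_handle (a point): Point on the black upright grip block in the middle of the hold-down bar, 14 mm below the grip's top. The grip is 16 mm thick along the carrier's x, 40 mm wide along its y, and rises 34 mm above the bar (its top 77.5 mm above the bench). Axes as the carrier's.
- tray: Scrap tray, fixed open grey box 200 (x) x 140 (y) x 45 mm high, walls 4 mm. Origin: centre of its underside.
- plate0: Ground aluminium test plate, 80 (x) x 50 (y) x 10 mm (z), bare, 0.11 kg. Origin at its centre. Not every plate is there every time.
- plate1: Ground aluminium test plate, 80 (x) x 50 (y) x 10 mm (z), bare, 0.11 kg. Origin at its centre. Not every plate is there every time.
- plate2: Ground aluminium test plate, 80 (x) x 50 (y) x 10 mm (z), bare, 0.11 kg. Origin at its centre. Not every plate is there every time.
- plate3: Ground aluminium test plate, 80 (x) x 50 (y) x 10 mm (z), bare, 0.11 kg. Origin at its centre. Not every plate is there every time.
- strip0: Dark steel offcut strip, 110 (x) x 30 (y) x 8 mm (z), 0.2 kg; starts lying across the carrier's top. Origin at its centre.
- strip1: Dark steel offcut strip, 110 (x) x 30 (y) x 8 mm (z), 0.2 kg; starts lying across the carrier's top. Origin at its centre.
- hammer: Hammer lying on the bench; not part of the job, to be left where it is. Origin on its underside.
- brush: Brush lying on the bench; not part of the job, to be left where it is. Origin on its underside.
- wrench: Wrench lying on the bench; not part of the job, to be left where it is. Origin on its underside.
- can: Upright tin, 60 mm across, 75 mm high; not part of the job, to be left where it is. Origin on its underside.
- pipe: Short upright steel pipe piece, 48 mm across, 55 mm high; not part of the job, to be left where it is. Origin on its underside.
- square: Red L-shaped magnetic square, legs 90 mm, 18 mm high; not part of the job, to be left where it is. Origin on its underside.
- cup: Steel cup, 80 mm across, 80 mm high; not part of the job, to be left where it is. Origin on its underside.

How it is judged:
By the outcome, as a careful person would: the job done as asked, in the order asked, and still so for the second after the job is handed in, with the robot touching nothing.
Of plate0, plate1, plate2, plate3 only 3 to 4 are there at a start; the rules pass over those that are not, and their reading is None.
At some moment in a run one of plate0, plate1, plate2, plate3 may be knocked a few centimetres aside while the robot is not near it.
Once in a run the grip may slacken for a moment while it holds something.
It also fails if it takes over 210 s, if anything falls off the work surface, if the arm or the gripper's body presses on something with over 40 N, if the wrist force passes 120 N, or if a joint passes its speed limit or range.

## Working session

There is one attempt and no reset: what is moved stays moved. The work goes in short steps, Python scripts to look and compute and a tool call to move; the robot and the scene stay as the last step left them, time stands still between calls to the robot, and variables do not carry over. Pictures are saved under pics/ and viewed, at most 14 in all, crops included, and the job is handed in when it is done.

Besides the shell and the picture viewer there is one more tool, called after ">>>" in YAML: its name, and indented under it one key for each argument. apply_moves: Moves the arm, as the interface text tells. Its arguments: {"type":"object","properties":{"plan":{"type":"array"},"gripper":{"type":"number"},"force":{"type":"number"}},"required":["plan"]}

```bash
ls; mkdir -p pics
cat > h.py <<'E'
import numpy as np, cv2
from scipy.spatial.transform import Rotation as R
from cell import monitor, imaging, arm, nets
def cloud(name,depth):
    c=imaging.camera_info(name); H,W=depth.shape
    f=H/2/np.tan(np.radians(c['vfov'])/2)
    K=np.array([[f,0,c['cx']],[0,f,c['cy']],[0,0,1.]])
    v,u=np.mgrid[:H,:W]
    p=np.stack([u,v],-1).reshape(-1,1,2).astype(np.float64)
    s=cv2.undistortPoints(p,K,np.array([c['k1'],0,0,0,0])).reshape(H,W,2)
    P=np.concatenate([s*depth[...,None],depth[...,None]],-1)
    Rm=cv2.Rodrigues(np.array(c['rvec'],float))[0]
    Pw=(P-np.array(c['tvec'],float).ravel())@Rm
    Pw[depth<=0]=np.nan
    return Pw
def tool():
    o=monitor.get_obs(); q=o['orientation']
    return np.array(o['position']),R.from_quat([q[1],q[2],q[3],q[0]]),o
E
python3 - <<'E'
from h import *
for n in ['scene','top']:
    im,d=imaging.capture(n); cv2.imwrite(f'pics/{n}0.png',im[...,::-1]); np.save(f'{n}0.npy',d)
    print(n,imaging.camera_info(n))
p,r,o=tool(); print(o); print(r.as_matrix().round(3))
E
```

```text
pics
scene {'vfov': 53.677509919155185, 'cx': 253.18809651776044, 'cy': 190.52266027874148, 'k1': -0.11745038838679162, 'rvec': array([ 2.26924114,  1.29858676, -0.40698097]), 'tvec': array([-274.96777899, -359.05794594, 1423.47913782])}
top {'vfov': 43.5288131487969, 'cx': 250.84686556278135, 'cy': 195.73409238340588, 'k1': -0.14862141234660742, 'rvec': array([ 2.20100453, -2.13292659,  0.16870609]), 'tvec': array([ -41.06070701,  548.06747916, 1220.36294845])}
{'time_s': 0.1, 'qpos': array([ 1.19360758e+00,  1.31098184e-01,  1.48917679e+00,  5.32309394e-06,
        1.52301471e+00, -8.53939375e-02]), 'qd': array([-6.78385201e-04, -9.03538552e-04, -1.85849757e-03, -1.03754573e-03,
        3.41753405e-04, -2.61797212e-05]), 'effort': array([ 6.95079525e-04, -5.61333525e+01, -4.93099344e+01,  7.70152453e-02,
        2.89596012e-02, -8.39689346e-05]), 'position': array([172.38247034, 574.15657325, 217.68134491]), 'orientation': array([-1.97096883e-04,  1.45380435e-01,  9.89375464e-01, -8.25311574e-04]), 'contact_force': array([-0.39238195, -0.54365535, -0.76084742]), 'moment': array([0.0214858 , 0.02395577, 0.01894024]), 'gripper_force': 0.0, 'opening': 93.03515491826548}
[[-0.958  0.288 -0.001]
 [ 0.288  0.958 -0.002]
 [ 0.    -0.002 -1.   ]]
```

View pics/scene0.png

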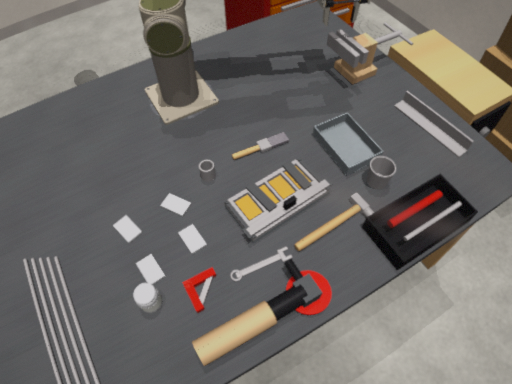

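View pics/top0.png

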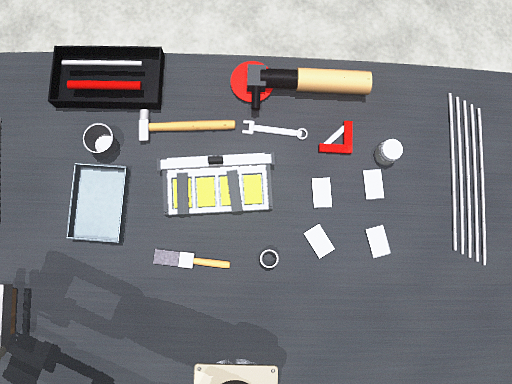

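```bash
cat > seg.py <<'E'
from h import *
def look(labels,cam='top',cap=True,minc=0.3):
    im,d=imaging.capture(cam); Pw=cloud(cam,d)
    out=[]
    for l in labels:
        for t in nets.trace(cam,l):
            if t['confidence']<minc: continue
            m=t['pixels']; q=Pw[m]; q=q[~np.isnan(q[:,0])]
            if len(q)<10: continue
            zt=np.percentile(q[:,2],60); k=q[abs(q[:,2]-np.median(q[:,2]))<6]
            (cx,cy),(w,h),a=cv2.minAreaRect(k[:,:2].astype(np.float32))
            if w<h: w,h,a=h,w,a+90
            a=(a+90)%180-90
            print(l,round(t['confidence'],2),'px',np.round(t['centre']),'xy',round(cx,1),round(cy,1),'z',round(np.median(k[:,2]),1),'size',round(w,1),round(h,1),'longaxis deg',round(a,1),'n',len(k))
    return im,d,Pw
E
python3 - <<'E'
from seg import *
look(['plate0','strip0','carrier','bar_handle','bar','tray','hammer','brush','wrench','can','pipe','square','cup'])
E
```

```text
plate0 0.98 px [318. 239.] xy 437.9 -209.0 z 10.1 size 79.9 52.0 longaxis deg 33.5 n 539
plate0 0.94 px [320. 192.] xy 569.5 -215.2 z 10.1 size 80.4 54.8 longaxis deg 5.7 n 543
plate0 0.86 px [375. 183.] xy 596.4 -356.0 z 9.6 size 79.6 54.2 longaxis deg 7.1 n 525
plate0 0.57 px [376. 241.] xy 442.2 -368.5 z 9.5 size 77.9 51.5 longaxis deg 17.0 n 506
strip0 0.98 px [233. 190.] xy 563.1 21.5 z 38.4 size 111.8 30.3 longaxis deg 10.1 n 473
strip0 0.65 px [216. 181.] xy 581.4 66.3 z 29.4 size 286.3 151.4 longaxis deg -84.8 n 3056
strip0 0.64 px [182. 193.] xy 551.2 154.6 z 38.4 size 110.4 30.7 longaxis deg 4.3 n 486
carrier 0.96 px [218. 180.] xy 581.3 66.3 z 29.4 size 286.3 151.5 longaxis deg -84.9 n 3047
carrier 0.4 px [101. 201.] xy 517.4 378.3 z 5.0 size 195.3 139.6 longaxis deg -2.5 n 3178
bar_handle 0.91 px [215. 160.] xy 637.0 71.8 z 43.8 size 308.2 32.2 longaxis deg -85.0 n 994
bar_handle 0.53 px [175. 126.] xy 751.8 160.4 z 24.6 size 257.0 87.8 longaxis deg -80.7 n 911
bar 0.86 px [217. 163.] xy 637.4 71.7 z 43.8 size 307.8 30.4 longaxis deg -85.5 n 982
tray 0.67 px [ 99. 201.] x
[... 238 characters left out ...]
4
brush 0.85 px [182. 259.] xy 376.9 126.7 z 18.7 size 199.2 42.2 longaxis deg 85.8 n 857
brush 0.37 px [215. 181.] xy 581.3 66.3 z 29.4 size 286.3 151.5 longaxis deg -84.9 n 3052
wrench 0.66 px [265. 128.] xy 739.0 -80.3 z 7.1 size 158.2 35.3 longaxis deg 86.9 n 353
pipe 0.67 px [275. 260.] xy 387.4 -71.9 z 55.1 size 45.7 43.2 longaxis deg -87.6 n 93
square 0.64 px [345. 140.] xy 721.9 -249.7 z 16.7 size 92.1 90.3 longaxis deg -88.8 n 545
square 0.38 px [ 99. 140.] xy 682.5 377.1 z 32.9 size 67.6 61.8 longaxis deg 71.6 n 75
cup 0.98 px [101. 142.] xy 682.5 376.4 z 38.1 size 68.5 63.0 longaxis deg 72.6 n 72
cup 0.42 px [388. 151.] xy 680.5 -390.3 z 74.2 size 55.1 55.1 longaxis deg 85.6 n 334
```

Top view: carrier centred about (217,183), with four yellow seats and two dark strips at (182,193) and (235,190). The bar is behind it at (215,160), the tray at (98,203). All four plates lie at right: (321,192), (373,184), (319,241) and (377,241). Next I refine the poses, using both cameras.

```bash
cat > car.py <<'E'
from h import *
from scipy.optimize import least_squares
def seats(cam):
    im,d=imaging.capture(cam); Pw=cloud(cam,d)
    hsv=cv2.cvtColor(im,cv2.COLOR_RGB2HSV)
    near=(abs(Pw[...,0]-575)<120)&(abs(Pw[...,1]-66)<160)
    m=near&(hsv[...,0]>18)&(hsv[...,0]<35)&(hsv[...,1]>110)&(Pw[...,2]<32)
    n,l,st,c=cv2.connectedComponentsWithStats(m.astype(np.uint8))
    for i in range(1,n):
        if st[i,4]<60: continue
        q=Pw[l==i]; (cx,cy),s,a=cv2.minAreaRect(q[:,:2].astype(np.float32))
        print(cam,'seat',round(cx,1),round(cy,1),'z',np.median(q[:,2]).round(1),np.round(s,1),round(a,1),st[i,4])
    # top-face: points with z in 28..32, near, not yellow
    t=near&(abs(Pw[...,2]-30)<1.7)&~m
    q=Pw[t][:,:2].astype(np.float32); r=cv2.minAreaRect(q); print(cam,'top rect',np.round(r[0],1),np.round(r[1],1),round(r[2],1),len(q))
    # outer edges robust: rotate by yaw 5 guesses
    for yaw in (4,4.5,5,5.5,6):
        a=np.radians(yaw); L=(q-np.array([561.4,64.6]))@np.array([[np.cos(a),-np.sin(a)],[np.sin(a),np.cos(a)]])
        print(yaw,np.percentile(L[:,0],[.3,1,99,99.7]).round(1),np.percentile(L[:,1],[.3,1,99,99.7]).round(1))
    b=near&(Pw[...,2]>70); print('handle',Pw[b].mean(0).round(1),b.sum())
    b=near&(abs(Pw[...,2]-43.5)<1.5); r=cv2.minAreaRect(Pw[b][:,:2].astype(np.float32));print('bar',np.round(r[0],1),np.round(r[1],1),round(r[2],1))
seats('top'); seats('scene')
E
python3 car.py
python3 - <<'E'
from seg import *
look(['plate0','strip0','tray','pipe','can'],'scene')
E
```

```text
top seat 569.1 -27.4 z 25.3 [75.5 44.1] 4.6 356
top seat 561.7 46.5 z 25.7 [73.7 19.7] 8.3 161
top seat 551.2 176.0 z 26.3 [74.8  6.6] 2.7 74
top seat 557.9 95.6 z 24.9 [75.5 43.7] 5.7 412
top top rect [580.5  66.5] [153.1 286.1] 4.9 986
4 [-57.5 -55.9  95.3  96.2] [-141.6 -139.4  139.7  142.5]
4.5 [-57.  -54.9  94.9  95.4] [-141.4 -139.3  139.7  142.5]
5 [-56.  -55.   94.8  95. ] [-141.2 -139.7  139.6  142.5]
5.5 [-55.9 -55.1  95.   95.4] [-141.2 -140.   139.5  142.5]
6 [-56.7 -54.9  95.6  96. ] [-141.4 -140.1  139.6  142.4]
handle [636.3  72.8  77.1] 101
bar [579.   66.4] [148.9 307.6] 5.2
scene seat 554.1 97.0 z 23.3 [80.8 52.4] 4.1 320
scene seat 557.9 51.2 z 24.2 [78.8 22.3] 9.1 112
scene seat 565.0 -26.4 z 23.5 [82.1 50.6] 4.6 352
scene top rect [579.9  65.9] [152.1 287.6] 4.8 716
4 [-58.3 -57.1  94.2  95.4] [-143.6 -143.   140.9  142.2]
4.5 [-57.6 -56.5  93.8  94.5] [-143.6 -142.9  140.5  141.7]
5 [-57.  -56.3  93.4  93.9] [-143.6 -143.   140.3  142. ]
5.5 [-57.  -56.4  93.4  94. ] [-143.7 -142.9  140.2  142.4]
6 [-57.8 -57.1  93.9  94.3] [-143.7 -143.   140.2  142.8]
handle [637.4  69.7  75.4] 75
bar [633.9  69.1] [ 35.  305.9] 4.6
plate0 0.95 px [151. 270.] xy 595.1 -358.3 z 8.1 size 81.8 50.3 longaxis deg 5.4 n 487
plate0 0.95 px [191. 239.] xy 567.4 -216.5 z 7.9 size 83.5 51.0 longaxis deg 4.5 n 449
plate0 0.94 px [176. 207.] xy 436.6 -211.3 z 8.2 size 83.6 51.9 longaxis deg 32.8 n 394
plate0 0.68 px [128. 228.] xy 440.8 -370.7 z 8.3 size 80.8 48.0 longaxis deg 16.7 n 382
strip0 0.88 px [297. 174.] xy 549.9 155.3 z 36.5 size 109.7 33.8 longaxis deg 5.3 n 302
strip0 0.56 px [262. 198.] xy 561.3 19.4 z 36.6 size 110.0 32.5 longaxis deg 9.3 n 344
tray 0.78 px [349. 141.] xy 518.4 375.6 z 3.8 size 201.9 142.4 longaxis deg -3.2 n 1303
can 0.7 px [146. 297.] xy 680.5 -391.4 z 73.0 size 55.1 54.2 longaxis deg -52.5 n 390
```

```bash
cat > plan.py <<'E'
import numpy as np, json, sys
# usage: plan(start(x,y,z,a), [(x,y,z,a),...]): prints one shift/turn per call (<=170mm each), a = world angle (deg) of tool y
def plan(s,wps):
    s=np.array(s,float)
    for w in wps:
        w=np.array(w,float); n=max(1,int(np.ceil(max(np.linalg.norm((w-s)[:3])/175,abs(w[3]-s[3])/30))))
        s0=s.copy()
        for i in range(1,n+1):
            t=s0+(w-s0)*i/n; a=np.radians(s[3]); d=t-s
            sh=np.round(np.array([-d[0]*np.sin(a)+d[1]*np.cos(a),d[0]*np.cos(a)+d[1]*np.sin(a),-d[2]])/500,3)
            tu=np.round(-d[3]/90,3); x,y,z=sh*500
            s=s+[-x*np.sin(a)+y*np.cos(a),x*np.cos(a)+y*np.sin(a),-z,-tu*90]
            print(sh.tolist(),[0,0,float(tu)],'->',s.round(1).tolist(), 'rows',max(1,int(np.ceil(np.linalg.norm(sh)*500/38)),int(np.ceil(abs(tu)*90/7.1)))+1)
        print('--')
    return s
E
python3 -c "
from plan import *
plan((172.6,574.6,218.6,73.2),[(551,154.8,100,94.8),(551,154.8,32.5,94.8),(551,154.8,120,94.8),(518,362,120,93),(518,362,18,93),(518,362,120,93),(562.6,21,100,99.8),(562.6,21,32.5,99.8),(562.6,21,120,99.8),(518,402,120,93),(518,402,26,93),(518,402,120,93)])"
```

```text
[-0.242, -0.146, 0.059] [0, 0, -0.06] -> [267.3, 469.7, 189.1, 78.6] rows 5
[-0.227, -0.169, 0.06] [0, 0, -0.06] -> [361.9, 364.5, 159.1, 84.0] rows 5
[-0.21, -0.189, 0.059] [0, 0, -0.06] -> [456.4, 259.5, 129.6, 89.4] rows 5
[-0.191, -0.207, 0.059] [0, 0, -0.06] -> [550.9, 155.0, 100.1, 94.8] rows 5
--
[-0.0, -0.0, 0.135] [0, 0, 0.0] -> [550.9, 155.0, 32.6, 94.8] rows 3
--
[-0.0, -0.0, -0.175] [0, 0, 0.0] -> [550.9, 155.0, 120.1, 94.8] rows 4
--
[0.015, 0.209, 0.0] [0, 0, 0.01] -> [534.6, 258.5, 120.1, 93.9] rows 4
[0.019, 0.209, 0.0] [0, 0, 0.01] -> [518.0, 362.1, 120.1, 93.0] rows 4
--
[0.0, -0.0, 0.204] [0, 0, 0.0] -> [518.0, 362.1, 18.1, 93.0] rows 4
--
[0.0, -0.0, -0.204] [0, 0, 0.0] -> [518.0, 362.1, 120.1, 93.0] rows 4
--
[-0.027, -0.343, 0.02] [0, 0, -0.038] -> [540.5, 191.6, 110.1, 96.4] rows 6
[-0.006, -0.344, 0.02] [0, 0, -0.038] -> [562.7, 21.0, 100.1, 99.8] rows 6
--
[0.0, 0.0, 0.135] [0, 0, 0.0] -> [562.7, 21.0, 32.6, 99.8] rows 3
--
[0.0, 0.0, -0.175] [0, 0, 0.0] -> [562.7, 21.0, 120.1, 99.8] rows 4
--
[-0.014, 0.255, 0.0] [0, 0, 0.025] -> [547.8, 147.8, 120.1, 97.6] rows 5
[-0.004, 0.256, 0.0] [0, 0, 0.026] -> [532.9, 275.0, 120.1, 95.3] rows 5
[0.006, 0.256, 0.0] [0, 0, 0.025] -> [518.2, 402.1, 120.1, 93.0] rows 5
--
[0.0, -0.0, 0.188] [0, 0, 0.0] -> [518.2, 402.1, 26.1, 93.0] rows 4
--
[0.0, -0.0, -0.188] [0, 0, 0.0] -> [518.2, 402.1, 120.1, 93.0] rows 4
--
```

>>> apply_moves:
  plan:
    - [[-0.242,-0.146,0.059],[0,0,-0.06]]
    - [[-0.242,-0.146,0.059],[0,0,-0.06]]
    - [[-0.242,-0.146,0.059],[0,0,-0.06]]
    - [[-0.242,-0.146,0.059],[0,0,-0.06]]
    - [[-0.242,-0.146,0.059],[0,0,-0.06]]
  gripper: -0.3
  force: 35

```text
time_s: 1.62
position: [269.7, 466.7, 187.9]
orientation: [0.0, 0.1, 0.995, -0.001]
contact_force: [-0.1, -0.2, 0.4]
opening: 64.6
gripper_force: 0.0
```

>>> apply_moves:
  plan:
    - [[-0.227,-0.169,0.06],[0,0,-0.06]]
    - [[-0.227,-0.169,0.06],[0,0,-0.06]]
    - [[-0.227,-0.169,0.06],[0,0,-0.06]]
    - [[-0.227,-0.169,0.06],[0,0,-0.06]]
    - [[-0.227,-0.169,0.06],[0,0,-0.06]]

```text
time_s: 2.03
position: [363.9, 362.3, 158.3]
orientation: [-0.0, 0.053, 0.999, -0.001]
contact_force: [0.3, 0.5, 0.2]
opening: 60.6
gripper_force: 0.0
```

>>> apply_moves:
  plan:
    - [[-0.21,-0.189,0.059],[0,0,-0.06]]
    - [[-0.21,-0.189,0.059],[0,0,-0.06]]
    - [[-0.21,-0.189,0.059],[0,0,-0.06]]
    - [[-0.21,-0.189,0.059],[0,0,-0.06]]
    - [[-0.21,-0.189,0.059],[0,0,-0.06]]

```text
time_s: 2.45
position: [458.4, 258.2, 129.0]
orientation: [-0.0, 0.006, 1.0, -0.0]
contact_force: [-0.2, -0.3, -0.2]
opening: 60.5
gripper_force: 0.0
```

>>> apply_moves:
  plan:
    - [[-0.191,-0.207,0.059],[0,0,-0.06]]
    - [[-0.191,-0.207,0.059],[0,0,-0.06]]
    - [[-0.191,-0.207,0.059],[0,0,-0.06]]
    - [[-0.191,-0.207,0.059],[0,0,-0.06]]
    - [[-0.191,-0.207,0.059],[0,0,-0.06]]

```text
time_s: 2.87
position: [553.0, 154.4, 99.6]
orientation: [-0.0, -0.041, 0.999, -0.0]
contact_force: [0.2, 0.5, -0.4]
opening: 60.5
gripper_force: 0.0
```

>>> apply_moves:
  plan:
    - [[0,0,0],[0,0,0]]
    - [[0,0,0],[0,0,0]]

```text
time_s: 3.03
position: [550.9, 157.6, 100.6]
orientation: [-0.0, -0.043, 0.999, 0.0]
contact_force: [-0.6, 0.5, 1.2]
opening: 60.6
gripper_force: 0.0
```

>>> apply_moves:
  plan:
    - [[0,0,0.134],[0,0,0]]
    - [[0,0,0.134],[0,0,0]]
    - [[0,0,0.134],[0,0,0]]
    - [[0,0,0.134],[0,0,0]]
    - [[0,0,0.134],[0,0,0]]

```text
time_s: 3.45
position: [550.8, 157.4, 33.7]
orientation: [0.0, -0.044, 0.999, 0.0]
contact_force: [-0.3, 1.0, 0.5]
opening: 60.0
gripper_force: 0.0
```

>>> apply_moves:
  plan:
    - [[0,0,0],[0,0,0]]
    - [[0,0,0],[0,0,0]]

```text
time_s: 3.62
position: [551.3, 156.5, 33.8]
orientation: [0.0, -0.043, 0.999, 0.0]
contact_force: [-0.3, 0.0, -0.0]
opening: 60.8
gripper_force: 0.0
```

Run:
```python
from h import *
for i in range(4):
    im,d=imaging.capture('scene'); p,r,o=tool(); m=r.as_matrix(); print(p.round(2),np.degrees(np.arctan2(m[1,1],m[0,1])).round(2),o['contact_force'].round(2),m[:,2].round(4))
cv2.imwrite('pics/s1.png',cv2.resize(im[130:250,200:360],None,fx=4,fy=4)[...,::-1])
```

```text
[551.37 156.24  33.63] 94.92 [0.19 0.07 0.32] [ 5.e-04  2.e-04 -1.e+00]
[551.42 156.06  33.53] 94.91 [ 0.44  0.07 -0.55] [ 5.e-04  2.e-04 -1.e+00]
[551.42 155.88  33.45] 94.9 [-0.23 -0.88 -0.88] [ 3.e-04  1.e-04 -1.e+00]
[551.47 155.73  33.37] 94.89 [ 0.9   0.27 -0.43] [ 3.e-04  1.e-04 -1.e+00]
```

View pics/s1.png

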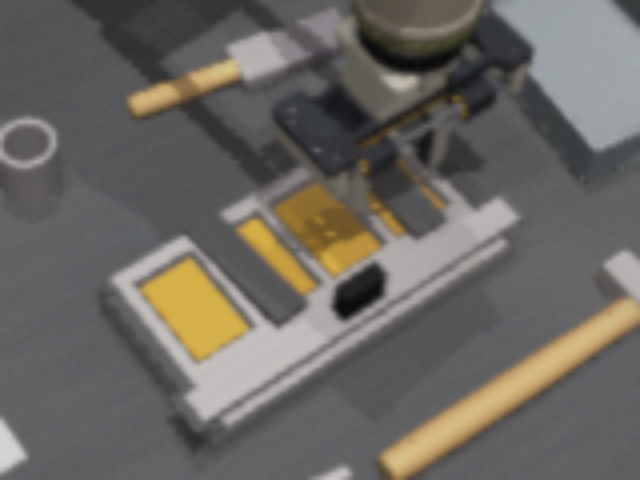

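The fingers straddle the strip at about (400,195) in the crop, so I close, lift and carry it to the tray.

>>> apply_moves:
  plan:
    - [[0,0,0],[0,0,0]]
    - [[0,0,0],[0,0,0]]
    - [[0,0,0],[0,0,0]]
    - [[0,0,0],[0,0,0]]
    - [[0,0,0],[0,0,0]]
  gripper: 1

```text
time_s: 4.23
position: [551.4, 155.5, 33.1]
orientation: [-0.0, -0.043, 0.999, -0.0]
contact_force: [0.3, -0.5, 0.1]
opening: 31.4
gripper_force: 0.5
```

>>> apply_moves:
  plan:
    - [[0,0,0],[0,0,0]]
    - [[0,0,-0.03],[0,0,0]]
    - [[0,0,-0.08],[0,0,0]]
    - [[0,0,-0.13],[0,0,0]]
    - [[0,0,-0.175],[0,0,0]]

```text
time_s: 4.65
position: [551.0, 155.5, 121.3]
orientation: [-0.0, -0.043, 0.999, -0.0]
contact_force: [0.4, 0.1, -1.1]
opening: 29.0
gripper_force: 35.0
```

>>> apply_moves:
  plan:
    - [[0.005,0.06,0],[0,0,0]]
    - [[0.01,0.12,0],[0,0,0.01]]
    - [[0.015,0.18,0],[0,0,0.01]]
    - [[0.015,0.209,0],[0,0,0.01]]
    - [[0.015,0.209,0],[0,0,0.01]]

```text
time_s: 5.07
position: [534.1, 261.9, 120.3]
orientation: [-0.0, -0.036, 0.999, 0.0]
contact_force: [0.7, 0.2, -2.1]
opening: 29.4
gripper_force: 35.0
```

>>> apply_moves:
  plan:
    - [[0.005,0.06,0],[0,0,0]]
    - [[0.01,0.12,0],[0,0,0.01]]
    - [[0.015,0.18,0],[0,0,0.01]]
    - [[0.019,0.209,0],[0,0,0.01]]
    - [[0.019,0.209,0],[0,0,0.01]]

```text
time_s: 5.48
position: [517.5, 364.6, 120.2]
orientation: [-0.0, -0.028, 1.0, 0.0]
contact_force: [-0.5, -0.6, -2.0]
opening: 29.6
gripper_force: 35.0
```

>>> apply_moves:
  plan:
    - [[0,0,0],[0,0,0]]
    - [[0,0,0.05],[0,0,0]]
    - [[0,0,0.11],[0,0,0]]
    - [[0,0,0.17],[0,0,0]]
    - [[0,0,0.2],[0,0,0]]

```text
time_s: 5.9
position: [516.8, 359.2, 16.4]
orientation: [-0.002, -0.026, 1.0, -0.002]
contact_force: [-0.8, -0.0, -3.0]
opening: 29.6
gripper_force: 35.0
```

>>> apply_moves:
  plan:
    - [[0,0,0],[0,0,0]]
    - [[0,0,0],[0,0,0]]
    - [[0,0,0],[0,0,0]]

```text
time_s: 6.15
position: [519.8, 362.2, 22.3]
orientation: [0.001, -0.026, 1.0, 0.0]
contact_force: [0.3, 0.6, -1.3]
opening: 29.2
gripper_force: 35.0
```

>>> apply_moves:
  plan:
    - [[0,0,0],[0,0,0]]
    - [[0,0,0],[0,0,0]]
    - [[0,0,0],[0,0,0]]
    - [[0,0,0],[0,0,0]]
    - [[0,0,0],[0,0,0]]
  gripper: -0.1

```text
time_s: 6.57
position: [518.7, 363.0, 21.4]
orientation: [0.001, -0.027, 1.0, 0.0]
contact_force: [0.4, 0.9, 0.2]
opening: 51.0
gripper_force: 0.0
```

>>> apply_moves:
  plan:
    - [[0,0,-0.02],[0,0,0]]
    - [[0,0,-0.08],[0,0,0]]
    - [[0,0,-0.15],[0,0,0]]
    - [[0,0,-0.2],[0,0,0]]
    - [[0,0,-0.2],[0,0,0]]

```text
time_s: 6.98
position: [522.0, 365.0, 129.2]
orientation: [0.005, -0.027, 1.0, 0.003]
contact_force: [0.4, -0.3, 1.4]
opening: 50.9
gripper_force: 0.0
```

>>> apply_moves:
  plan:
    - [[-0.018,-0.229,0],[0,0,-0.025]]
    - [[-0.018,-0.229,0],[0,0,-0.025]]
    - [[-0.018,-0.229,0],[0,0,-0.025]]
    - [[-0.018,-0.229,0],[0,0,-0.025]]
  gripper: -0.3

```text
time_s: 7.32
position: [534.2, 243.7, 120.9]
orientation: [0.0, -0.045, 0.999, -0.001]
contact_force: [0.0, -1.1, -0.0]
opening: 60.7
gripper_force: 0.0
```

>>> apply_moves:
  plan:
    - [[-0.009,-0.229,0],[0,0,-0.025]]
    - [[-0.009,-0.229,0],[0,0,-0.025]]
    - [[-0.009,-0.229,0],[0,0,-0.025]]
    - [[-0.009,-0.229,0],[0,0,-0.025]]

```text
time_s: 7.65
position: [549.3, 130.5, 121.0]
orientation: [0.0, -0.064, 0.998, -0.001]
contact_force: [-0.7, -0.5, -0.1]
opening: 60.2
gripper_force: 0.0
```

>>> apply_moves:
  plan:
    - [[0,-0.229,0.04],[0,0,-0.026]]
    - [[0,-0.229,0.04],[0,0,-0.026]]
    - [[0,-0.229,0.04],[0,0,-0.026]]
    - [[0,-0.229,0.04],[0,0,-0.026]]
    - [[0,-0.229,0.04],[0,0,-0.026]]

```text
time_s: 8.07
position: [563.6, 21.0, 100.4]
orientation: [-0.0, -0.085, 0.996, 0.0]
contact_force: [-0.2, -0.1, -0.5]
opening: 60.3
gripper_force: 0.0
```

>>> apply_moves:
  plan:
    - [[0,0,0],[0,0,0]]
    - [[0,0,0],[0,0,0]]
    - [[0,0,0],[0,0,0]]
    - [[0,0,0],[0,0,0]]

```text
time_s: 8.4
position: [563.8, 23.0, 100.9]
orientation: [0.0, -0.087, 0.996, 0.0]
contact_force: [0.3, 0.5, -0.1]
opening: 60.7
gripper_force: 0.0
```

>>> apply_moves:
  plan:
    - [[0,0,0.06],[0,0,0]]
    - [[0,0,0.11],[0,0,0]]
    - [[0,0,0.135],[0,0,0]]
    - [[0,0,0.135],[0,0,0]]
    - [[0,0,0.135],[0,0,0]]

```text
time_s: 8.82
position: [563.1, 22.1, 32.9]
orientation: [-0.001, -0.087, 0.996, 0.0]
contact_force: [-0.3, 0.3, -0.0]
opening: 59.9
gripper_force: 0.0
```

>>> apply_moves:
  plan:
    - [[0,0,0],[0,0,0]]
    - [[0,0,0],[0,0,0]]
    - [[0,0,0],[0,0,0]]
    - [[0,0,0],[0,0,0]]

```text
time_s: 9.15
position: [564.6, 21.7, 34.4]
orientation: [0.001, -0.086, 0.996, -0.0]
contact_force: [0.9, 0.7, 0.3]
opening: 60.6
gripper_force: 0.0
```

>>> apply_moves:
  plan:
    - [[0,0,0],[0,0,0]]
    - [[0,0,0],[0,0,0]]
    - [[0,0,0],[0,0,0]]
    - [[0,0,0],[0,0,0]]
    - [[0,0,0],[0,0,0]]
  gripper: 1

```text
time_s: 9.57
position: [563.7, 21.6, 33.1]
orientation: [-0.0, -0.086, 0.996, -0.0]
contact_force: [0.8, -1.8, 0.8]
opening: 31.8
gripper_force: 0.5
```

>>> apply_moves:
  plan:
    - [[0,0,0],[0,0,0]]
    - [[0,0,0],[0,0,0]]
    - [[0,0,-0.04],[0,0,0]]
    - [[0,0,-0.11],[0,0,0]]
    - [[0,0,-0.175],[0,0,0]]

```text
time_s: 9.98
position: [561.9, 21.9, 119.9]
orientation: [-0.002, -0.086, 0.996, 0.0]
contact_force: [0.5, -0.1, -1.1]
opening: 29.5
gripper_force: 35.0
```

>>> apply_moves:
  plan:
    - [[0,0.05,0],[0,0,0]]
    - [[-0.01,0.12,0],[0,0,0.025]]
    - [[-0.014,0.19,0],[0,0,0.025]]
    - [[-0.014,0.255,0],[0,0,0.025]]
    - [[-0.014,0.255,0],[0,0,0.025]]

```text
time_s: 10.4
position: [547.0, 153.8, 120.3]
orientation: [-0.001, -0.069, 0.998, 0.001]
contact_force: [-0.2, -0.4, -2.5]
opening: 29.7
gripper_force: 35.0
```

>>> apply_moves:
  plan:
    - [[-0.004,0.07,0],[0,0,0]]
    - [[-0.004,0.14,0],[0,0,0.026]]
    - [[-0.004,0.21,0],[0,0,0.026]]
    - [[-0.004,0.256,0],[0,0,0.026]]
    - [[-0.004,0.256,0],[0,0,0.026]]

```text
time_s: 10.82
position: [532.1, 279.7, 120.2]
orientation: [-0.0, -0.048, 0.999, 0.001]
contact_force: [0.1, -0.4, -2.4]
opening: 29.3
gripper_force: 35.0
```

>>> apply_moves:
  plan:
    - [[0.006,0.07,0],[0,0,0]]
    - [[0.006,0.14,0],[0,0,0.025]]
    - [[0.006,0.21,0],[0,0,0.025]]
    - [[0.006,0.256,0],[0,0,0.025]]
    - [[0.006,0.256,0],[0,0,0.025]]

```text
time_s: 11.23
position: [517.4, 406.4, 120.1]
orientation: [-0.0, -0.029, 1.0, 0.001]
contact_force: [1.2, -0.9, -3.4]
opening: 29.4
gripper_force: 35.0
```

>>> apply_moves:
  plan:
    - [[0,0,0],[0,0,0]]
    - [[0,0,0.04],[0,0,0]]
    - [[0,0,0.1],[0,0,0]]
    - [[0,0,0.15],[0,0,0]]
    - [[0,0,0.186],[0,0,0]]

```text
time_s: 11.65
position: [517.9, 399.9, 24.5]
orientation: [-0.001, -0.026, 1.0, -0.001]
contact_force: [-0.6, -0.4, -2.2]
opening: 29.4
gripper_force: 35.0
```

>>> apply_moves:
  plan:
    - [[0,0,0],[0,0,0]]
    - [[0,0,0],[0,0,0]]
    - [[0,0,0],[0,0,0]]

```text
time_s: 11.9
position: [519.8, 402.3, 29.1]
orientation: [0.001, -0.026, 1.0, 0.0]
contact_force: [1.3, 0.4, -1.9]
opening: 29.8
gripper_force: 35.0
```

>>> apply_moves:
  plan:
    - [[0,0,0],[0,0,0]]
    - [[0,0,0],[0,0,0]]
    - [[0,0,0],[0,0,0]]
    - [[0,0,0],[0,0,0]]
    - [[0,0,0],[0,0,0]]
  gripper: -0.1

```text
time_s: 12.32
position: [519.0, 403.2, 28.4]
orientation: [0.001, -0.027, 1.0, 0.0]
contact_force: [-0.1, -0.9, 0.3]
opening: 50.6
gripper_force: 0.0
```

>>> apply_moves:
  plan:
    - [[0,0,-0.02],[0,0,0]]
    - [[0,0,-0.08],[0,0,0]]
    - [[0,0,-0.15],[0,0,0]]
    - [[0,0,-0.186],[0,0,0]]
    - [[0,0,-0.186],[0,0,0]]

```text
time_s: 12.73
position: [521.8, 405.1, 128.3]
orientation: [0.004, -0.027, 1.0, 0.003]
contact_force: [0.5, 0.1, 1.2]
opening: 51.5
gripper_force: 0.0
```

```bash
python3 - <<'E'
from seg import *
im,d,P=look(['plate0','strip0','carrier'])
p,r,o=tool(); print(p)
look(['plate0'],'scene')
cv2.imwrite('pics/t2.png',im[...,::-1])
E
python3 car.py
```

```text
plate0 0.86 px [378. 237.] xy 441.9 -368.8 z 9.8 size 78.5 52.6 longaxis deg 16.6 n 516
plate0 0.67 px [319. 240.] xy 438.8 -209.6 z 10.0 size 80.9 53.4 longaxis deg 32.9 n 566
plate0 0.65 px [320. 192.] xy 569.1 -213.8 z 10.0 size 80.0 50.9 longaxis deg 5.5 n 546
plate0 0.57 px [373. 182.] xy 596.9 -357.3 z 9.9 size 79.6 54.1 longaxis deg 6.8 n 524
strip0 0.97 px [106. 204.] xy 518.6 363.3 z 12.7 size 110.3 29.3 longaxis deg 2.0 n 419
strip0 0.75 px [ 90. 216.] xy 488.9 402.3 z 12.2 size 53.9 31.4 longaxis deg 3.4 n 225
carrier 0.71 px [217. 184.] xy 581.3 66.5 z 28.6 size 286.6 151.7 longaxis deg -84.8 n 3931
carrier 0.69 px [320. 190.] xy 569.1 -213.8 z 10.0 size 80.0 50.9 longaxis deg 5.5 n 548
[517.90417845 402.37598717 119.4783731 ]
plate0 0.92 px [177. 205.] xy 435.6 -210.9 z 8.1 size 84.9 53.3 longaxis deg 33.9 n 395
plate0 0.77 px [150. 271.] xy 594.7 -358.6 z 8.1 size 82.6 50.4 longaxis deg 6.3 n 489
plate0 0.77 px [130. 229.] xy 440.9 -371.7 z 8.5 size 79.6 46.1 longaxis deg 17.1 n 353
plate0 0.56 px [193. 238.] xy 567.2 -216.5 z 8.0 size 82.7 50.5 longaxis deg 4.8 n 445
t
[... 508 characters left out ...]
.2 -138.7  138.7  142.7]
handle [636.3  72.5  77. ] 103
bar [637.1  71.8] [ 32.8 307.8] 5.0
scene seat 548.4 157.4 z 24.8 [81.4 48.1] 6.2 302
scene seat 553.0 96.8 z 23.3 [82.2 51.4] 5.7 317
scene seat 560.3 35.4 z 24.3 [81.6 52.9] 4.9 340
scene seat 563.8 -27.0 z 23.4 [81.1 51.3] 4.8 353
scene top rect [579.8  66.2] [153.  287.1] 5.1 789
4 [-57.5 -56.7  94.7  95.8] [-143.6 -143.1  140.1  142.1]
4.5 [-56.6 -56.3  94.   95.2] [-143.5 -143.   140.1  142. ]
5 [-57.  -55.9  93.5  94.3] [-143.4 -142.9  140.   141.9]
5.5 [-57.2 -56.   93.4  93.9] [-143.4 -142.8  139.9  141.9]
6 [-57.9 -56.4  93.7  94.2] [-143.6 -143.1  140.1  142.1]
handle [637.   69.7  75.4] 72
bar [635.2  68.8] [ 33.1 306.9] 5.1
```

View pics/t2.png

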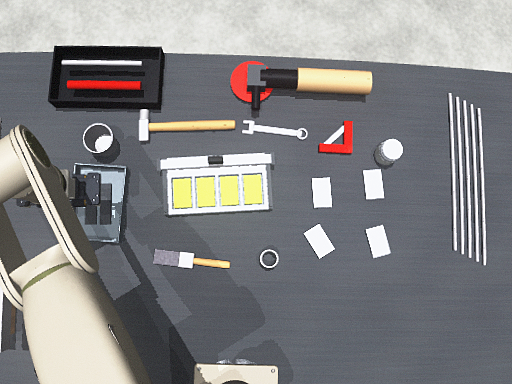

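Both strips lie in the tray at (106,204) and (90,216). All four pockets are clear. Next, refined plate poses from mask moments.

```bash
cat > plates.py <<'E'
from h import *
def plates(cam='top',v=True):
    im,d=imaging.capture(cam); P=cloud(cam,d)
    m=(P[...,2]>6)&(P[...,2]<14)&(im.min(-1)>140)&(P[...,1]<-80)&(P[...,1]>-520)&(P[...,0]>340)&(P[...,0]<680)
    n,l,st,c=cv2.connectedComponentsWithStats(m.astype(np.uint8)); out=[]
    for i in range(1,n):
        if st[i,4]<250: continue
        q=P[l==i][:,:2]; mu=q.mean(0); w,V=np.linalg.eigh(np.cov((q-mu).T)); a=np.degrees(np.arctan2(V[1,1],V[0,1])); a=(a+90)%180-90
        r=cv2.minAreaRect(q.astype(np.float32))
        if v: print(cam,'plate',mu.round(1),'long',round(a,1),'gripy',round(a+90,1),'ext',np.sqrt(12*w[::-1]).round(1),'rect',np.round(r[0],1),np.round(r[2],1),st[i,4])
        out.append((mu,a))
    return out
if __name__=='__main__':
    plates(); plates('scene')
E
python3 plates.py; python3 -c "
from plan import *
plan((518.2,402,119.6,93),[(569.1,-214,90,95.2)])"
```

```text
top plate [ 595.5 -356.3] long 7.6 gripy 97.6 ext [80.  51.2] rect [ 596.6 -357. ] 6.8 458
top plate [ 568.3 -214. ] long 7.5 gripy 97.5 ext [79.4 50. ] rect [ 569.5 -214. ] 5.3 476
top plate [ 438.1 -208.9] long 33.5 gripy 123.5 ext [80.2 50.3] rect [ 438.3 -209.1] 33.1 517
top plate [ 442.3 -368.7] long 16.3 gripy 106.3 ext [79.3 50.1] rect [ 442.2 -369. ] 15.7 461
scene plate [ 437.1 -210.6] long 33.4 gripy 123.4 ext [81.7 50.6] rect [ 437.3 -211.2] 33.9 334
scene plate [ 441.9 -371. ] long 18.9 gripy 108.9 ext [79.1 49. ] rect [ 439.6 -370.6] 15.6 339
scene plate [ 569.2 -216.8] long 4.3 gripy 94.3 ext [79.7 50.3] rect [ 567.9 -216.4] 4.5 387
scene plate [ 594.6 -357.8] long 7.7 gripy 97.7 ext [79.8 49.7] rect [ 595.  -358.7] 6.1 427
[-0.009, -0.309, 0.015] [0, 0, -0.006] -> [530.8, 247.9, 112.1, 93.5] rows 6
[-0.007, -0.309, 0.015] [0, 0, -0.006] -> [543.8, 94.0, 104.6, 94.1] rows 6
[-0.003, -0.309, 0.014] [0, 0, -0.006] -> [556.3, -60.0, 97.6, 94.6] rows 6
[-0.001, -0.309, 0.015] [0, 0, -0.006] -> [569.2, -214.0, 90.1, 95.2] rows 6
--
```

>>> apply_moves:
  plan:
    - [[-0.009,-0.309,0.015],[0,0,-0.008]]
    - [[-0.009,-0.309,0.015],[0,0,-0.008]]
    - [[-0.009,-0.309,0.015],[0,0,-0.008]]
    - [[-0.009,-0.309,0.015],[0,0,-0.008]]
    - [[-0.009,-0.309,0.015],[0,0,-0.008]]
  gripper: -0.6

```text
time_s: 13.65
position: [531.6, 243.4, 112.2]
orientation: [-0.001, -0.031, 1.0, -0.001]
contact_force: [-0.2, -0.2, -0.8]
opening: 73.8
gripper_force: 0.0
```

>>> apply_moves:
  plan:
    - [[-0.007,-0.309,0.015],[0,0,-0.008]]
    - [[-0.007,-0.309,0.015],[0,0,-0.008]]
    - [[-0.007,-0.309,0.015],[0,0,-0.008]]
    - [[-0.007,-0.309,0.015],[0,0,-0.008]]
    - [[-0.007,-0.309,0.015],[0,0,-0.008]]

```text
time_s: 14.07
position: [545.4, 90.1, 105.2]
orientation: [-0.0, -0.037, 0.999, -0.001]
contact_force: [-0.6, 0.6, -0.4]
opening: 74.4
gripper_force: 0.0
```

>>> apply_moves:
  plan:
    - [[-0.003,-0.309,0.014],[0,0,-0.008]]
    - [[-0.003,-0.309,0.014],[0,0,-0.008]]
    - [[-0.003,-0.309,0.014],[0,0,-0.008]]
    - [[-0.003,-0.309,0.014],[0,0,-0.008]]
    - [[-0.003,-0.309,0.014],[0,0,-0.008]]

```text
time_s: 14.48
position: [559.2, -63.5, 98.5]
orientation: [0.0, -0.044, 0.999, -0.001]
contact_force: [-0.3, 0.3, 0.6]
opening: 74.5
gripper_force: 0.0
```

>>> apply_moves:
  plan:
    - [[-0.001,-0.309,0.015],[0,0,-0.008]]
    - [[-0.001,-0.309,0.015],[0,0,-0.008]]
    - [[-0.001,-0.309,0.015],[0,0,-0.008]]
    - [[-0.001,-0.309,0.015],[0,0,-0.008]]
    - [[-0.001,-0.309,0.015],[0,0,-0.008]]

```text
time_s: 14.9
position: [573.9, -217.1, 90.9]
orientation: [0.0, -0.05, 0.999, -0.001]
contact_force: [0.9, -0.1, 0.6]
opening: 74.5
gripper_force: 0.0
```

>>> apply_moves:
  plan:
    - [[0,0,0],[0,0,0]]
    - [[0,0,0],[0,0,0]]
    - [[0,0,0],[0,0,0]]
    - [[0,0,0],[0,0,0]]
    - [[0,0,0],[0,0,0]]

```text
time_s: 15.32
position: [573.7, -211.4, 91.2]
orientation: [0.0, -0.053, 0.999, 0.0]
contact_force: [-0.1, 0.5, 0.2]
opening: 74.3
gripper_force: 0.0
```

```bash
cat > st.py <<'E'
from h import *
def st(n=8):
    for i in range(n): imaging.capture('scene')
    p,r,o=tool(); m=r.as_matrix(); print(p.round(1),'a',np.degrees(np.arctan2(m[1,1],m[0,1])).round(2),'F',o['contact_force'].round(1),'open',round(o['opening'],1))
if __name__=='__main__': import sys; st(int(sys.argv[1]) if len(sys.argv)>1 else 8)
E
python3 st.py
```

```text
[ 573.5 -212.8   91.2] a 95.96 F [-1.1  0.2 -0.4] open 74.5
```

>>> apply_moves:
  plan:
    - [[0.007,0,0.06],[0,0,0]]
    - [[0.007,0,0.12],[0,0,0]]
    - [[0.007,0,0.15],[0,0,0]]
    - [[0.007,0,0.168],[0,0,0]]
    - [[0.007,0,0.168],[0,0,0]]

```text
time_s: 16.13
position: [568.2, -212.5, 4.6]
orientation: [-0.002, -0.052, 0.999, 0.001]
contact_force: [0.8, 0.1, -0.3]
opening: 74.2
gripper_force: 0.0
```

>>> apply_moves:
  plan:
    - [[0,0,0],[0,0,0]]
    - [[0,0,0],[0,0,0]]
    - [[0,0,0],[0,0,0]]
    - [[0,0,0],[0,0,0]]
    - [[0,0,0],[0,0,0]]

```text
time_s: 16.55
position: [570.8, -213.6, 8.3]
orientation: [0.001, -0.052, 0.999, -0.0]
contact_force: [-0.6, -0.3, 0.1]
opening: 74.3
gripper_force: 0.0
```

```bash
python3 st.py 12
```

```text
[ 570.  -213.2    7.1] a 95.96 F [ 0.4 -0.1  0.4] open 74.4
```

>>> apply_moves:
  plan:
    - [[0,0,0],[0,0,0]]
    - [[0,0,0],[0,0,0]]
    - [[0,0,0],[0,0,0]]
    - [[0,0,0],[0,0,0]]
    - [[0,0,0],[0,0,0]]
  gripper: 1

```text
time_s: 17.57
position: [570.0, -213.3, 7.2]
orientation: [0.0, -0.052, 0.999, -0.0]
contact_force: [0.4, -1.0, -0.2]
opening: 48.8
gripper_force: 35.0
```

>>> apply_moves:
  plan:
    - [[0,0,0],[0,0,0]]
    - [[0,0,0],[0,0,0]]
    - [[0,0,-0.05],[0,0,0]]
    - [[0,0,-0.12],[0,0,0]]
    - [[0,0,-0.19],[0,0,0]]

```text
time_s: 17.98
position: [568.4, -212.4, 101.4]
orientation: [-0.002, -0.052, 0.999, 0.001]
contact_force: [1.2, -0.0, -0.3]
opening: 48.9
gripper_force: 35.0
```

>>> apply_moves:
  plan:
    - [[0,0.06,0],[0,0,0]]
    - [[-0.01,0.12,0],[0,0,0]]
    - [[-0.019,0.18,0],[0,0,0]]
    - [[-0.019,0.185,0],[0,0,0]]

```text
time_s: 18.32
position: [569.7, -115.7, 102.1]
orientation: [-0.0, -0.053, 0.999, 0.001]
contact_force: [-1.7, -0.5, -1.4]
opening: 48.9
gripper_force: 35.0
```

>>> apply_moves:
  plan:
    - [[0,0.06,0],[0,0,0]]
    - [[-0.01,0.12,0],[0,0,0.009]]
    - [[-0.019,0.18,0],[0,0,0.009]]
    - [[-0.019,0.186,0],[0,0,0.009]]

```text
time_s: 18.65
position: [569.4, -22.6, 101.9]
orientation: [-0.0, -0.046, 0.999, 0.001]
contact_force: [-0.1, 0.3, -1.0]
opening: 49.0
gripper_force: 35.0
```

>>> apply_moves:
  plan:
    - [[0,0,0],[0,0,0]]
    - [[0,0,0.04],[0,0,0]]
    - [[0,0,0.08],[0,0,0]]
    - [[0,0,0.116],[0,0,0]]
    - [[0,0,0.116],[0,0,0]]

```text
time_s: 19.07
position: [566.4, -27.8, 39.8]
orientation: [-0.003, -0.044, 0.999, 0.0]
contact_force: [-0.5, 0.3, -2.0]
opening: 48.8
gripper_force: 35.0
```

```bash
python3 st.py 12
python3 - <<'E'
from h import *
im,d=imaging.capture('scene'); cv2.imwrite('pics/s3.png',cv2.resize(im[150:250,200:340],None,fx=5,fy=5)[...,::-1])
E
```

```text
[569.9 -26.7  44.6] a 95.16 F [-0.6  0.1 -0.7] open 49.0
```

View pics/s3.png

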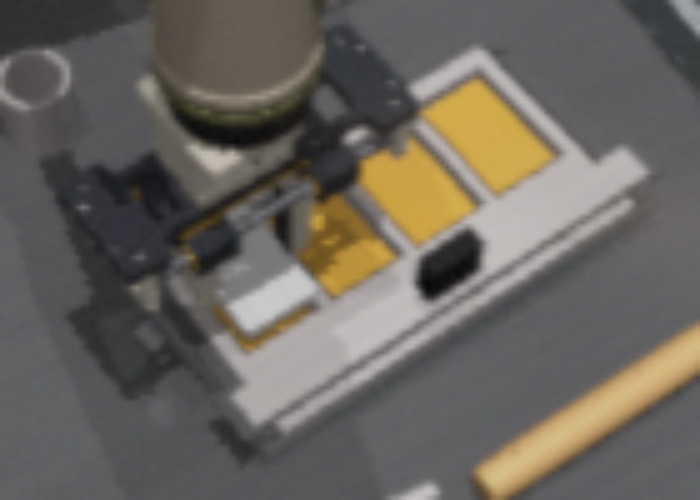

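The plate hangs over pocket 0 at (265,290) in the crop, aligned. I lower it gently.

>>> apply_moves:
  plan:
    - [[0,-0.001,0.005],[0,0,0]]
    - [[0,-0.001,0.01],[0,0,0]]
    - [[0,-0.001,0.014],[0,0,0]]
    - [[0,-0.001,0.018],[0,0,0]]
    - [[0,-0.001,0.021],[0,0,0]]

```text
time_s: 20.13
position: [569.4, -27.2, 33.1]
orientation: [-0.0, -0.045, 0.999, 0.0]
contact_force: [-0.4, 0.1, -0.2]
opening: 49.0
gripper_force: 35.0
```

```bash
python3 st.py 8
```

```text
[569.8 -27.2  33.8] a 95.15 F [ 0.5 -0.1 -0.9] open 48.6
```

>>> apply_moves:
  plan:
    - [[0,0,0.002],[0,0,0]]
    - [[0,0,0.003],[0,0,0]]
    - [[0,0,0.004],[0,0,0]]

```text
time_s: 20.78
position: [569.8, -27.2, 32.0]
orientation: [0.0, -0.045, 0.999, -0.0]
contact_force: [-3.7, 0.3, 7.2]
opening: 48.7
gripper_force: 35.0
```

```bash
python3 st.py 6
```

```text
[569.8 -27.3  32. ] a 95.15 F [-3.4  0.3  5.8] open 49.1
```

>>> apply_moves:
  plan:
    - [[0,0,0],[0,0,0]]
    - [[0,0,0],[0,0,0]]
    - [[0,0,0],[0,0,0]]
    - [[0,0,0],[0,0,0]]
    - [[0,0,0],[0,0,0]]
  gripper: -0.3

```text
time_s: 21.5
position: [569.6, -27.2, 31.4]
orientation: [-0.0, -0.045, 0.999, 0.0]
contact_force: [0.1, 0.4, 0.4]
opening: 60.5
gripper_force: 0.0
```

>>> apply_moves:
  plan:
    - [[0,0,-0.01],[0,0,0]]
    - [[0,0,-0.03],[0,0,0]]
    - [[0,0,-0.06],[0,0,0]]
    - [[0,0,-0.06],[0,0,0]]

```text
time_s: 21.83
position: [572.0, -27.5, 65.5]
orientation: [0.003, -0.045, 0.999, -0.0]
contact_force: [0.5, -0.9, 1.1]
opening: 60.7
gripper_force: 0.0
```

>>> apply_moves:
  plan:
    - [[0,0,0],[0,0,0]]
    - [[0,0,0],[0,0,0]]
    - [[0,0,0],[0,0,0]]
    - [[0,0,0],[0,0,0]]
    - [[0,0,0],[0,0,0]]
  gripper: 1

```text
time_s: 22.25
position: [569.1, -27.1, 60.9]
orientation: [-0.001, -0.045, 0.999, 0.0]
contact_force: [-1.2, 0.2, -0.4]
opening: 31.3
gripper_force: 0.0
```

>>> apply_moves:
  plan:
    - [[0,0,0],[0,0,0]]
    - [[0,0,0],[0,0,0]]
    - [[0,0,0.02],[0,0,0]]
    - [[0,0,0.03],[0,0,0]]
    - [[0,0,0.04],[0,0,0]]

```text
time_s: 22.67
position: [569.0, -27.2, 40.4]
orientation: [-0.001, -0.045, 0.999, 0.0]
contact_force: [-0.3, -0.8, -0.6]
opening: 1.5
gripper_force: 0.0
```

```bash
python3 st.py 4
python3 - <<'E'
from h import *
im,d=imaging.capture('scene'); cv2.imwrite('pics/s4.png',cv2.resize(im[150:250,200:340],None,fx=5,fy=5)[...,::-1])
E
```

```text
[569.3 -27.2  41.1] a 95.15 F [-0.1  0.4  0.3] open 0.4
```

View pics/s4.png

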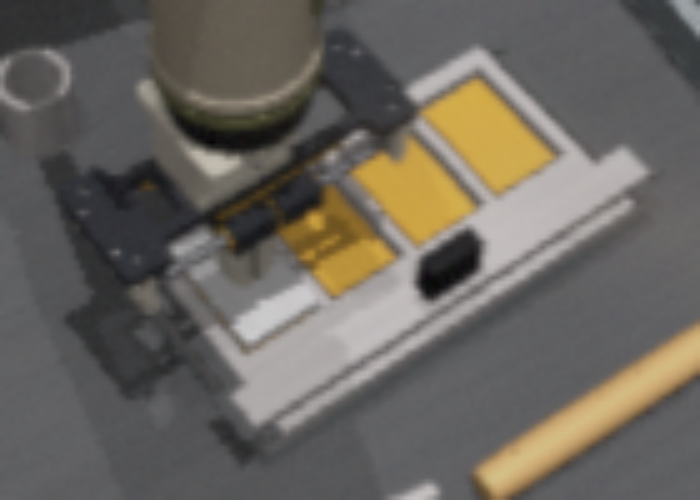

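The plate sits in pocket 0 at (265,300), and I press its centre with closed fingers.

>>> apply_moves:
  plan:
    - [[0,0,0.008],[0,0,0]]
    - [[0,0,0.012],[0,0,0]]
    - [[0,0,0.016],[0,0,0]]
    - [[0,0,0.019],[0,0,0]]
    - [[0,0,0.022],[0,0,0]]

```text
time_s: 23.33
position: [569.9, -27.2, 31.6]
orientation: [0.0, -0.045, 0.999, -0.0]
contact_force: [-5.3, 0.3, 10.9]
opening: 0.5
gripper_force: 5.2
```

>>> apply_moves:
  plan:
    - [[0,0,0],[0,0,0]]
    - [[0,0,0],[0,0,0]]
    - [[0,0,0],[0,0,0]]
    - [[0,0,0],[0,0,0]]
    - [[0,0,0],[0,0,0]]

```text
time_s: 23.75
position: [569.9, -27.3, 31.4]
orientation: [0.0, -0.045, 0.999, -0.0]
contact_force: [-3.0, -0.0, 6.6]
opening: 0.4
gripper_force: 3.3
```

```bash
python3 st.py 4
```

```text
[569.9 -27.3  31.4] a 95.15 F [-2.3  0.3  7.6] open 0.2
```

>>> apply_moves:
  plan:
    - [[0,0,0.002],[0,0,0]]
    - [[0,0,0.004],[0,0,0]]
    - [[0,0,0.006],[0,0,0]]
    - [[0,0,0.006],[0,0,0]]
    - [[0,0,0.006],[0,0,0]]

```text
time_s: 24.37
position: [570.0, -27.3, 30.2]
orientation: [0.0, -0.045, 0.999, -0.0]
contact_force: [-11.5, 1.0, 23.6]
opening: 0.1
gripper_force: 11.3
```

>>> apply_moves:
  plan:
    - [[0,0,0],[0,0,0]]
    - [[0,0,0],[0,0,0]]
    - [[0,0,0],[0,0,0]]

```text
time_s: 24.62
position: [570.1, -27.3, 30.2]
orientation: [0.0, -0.045, 0.999, -0.0]
contact_force: [-11.4, 1.3, 22.6]
opening: 0.4
gripper_force: 11.3
```

```bash
python3 st.py 2
```

```text
[570.  -27.3  30.2] a 95.16 F [-11.3   0.5  21.7] open 0.6
```

Seated: z holds at 30.2 under 22 N. I lift off and recheck the plates.

>>> apply_moves:
  plan:
    - [[0,0,-0.02],[0,0,0]]
    - [[0,0,-0.05],[0,0,0]]
    - [[0,0,-0.1],[0,0,0]]
    - [[0,0,-0.15],[0,0,0]]
    - [[0,0,-0.15],[0,0,0]]

```text
time_s: 25.13
position: [573.2, -27.7, 108.6]
orientation: [0.004, -0.045, 0.999, -0.001]
contact_force: [0.7, 0.5, 0.8]
opening: 0.6
gripper_force: 0.0
```

>>> apply_moves:
  plan:
    - [[0,-0.2,0],[0,0,0]]
    - [[0,-0.2,0],[0,0,0]]
    - [[0,-0.2,0],[0,0,0]]
    - [[0,-0.2,0],[0,0,0]]
  gripper: -0.6

```text
time_s: 25.47
position: [578.7, -130.7, 102.5]
orientation: [0.0, -0.043, 0.999, -0.001]
contact_force: [-0.3, -0.2, 0.3]
opening: 22.5
gripper_force: 0.0
```

```bash
cat > chk.py <<'E'
from h import *
def pk(cam):
    im,d=imaging.capture(cam); P=cloud(cam,d)
    C=np.array([560.8,64.9]); a=np.radians(5.1); L=(P[...,:2]-C)@np.array([[np.cos(a),-np.sin(a)],[np.sin(a),np.cos(a)]])
    for i,y in enumerate((-93,-31,31,93)):
        m=(abs(L[...,0])<32)&(abs(L[...,1]-y)<17)&(P[...,2]<60); z=P[m][:,2]; q=np.c_[L[m]-[0,y],np.ones(m.sum())]
        if len(z)<20: continue
        c=np.linalg.lstsq(q,z,rcond=None)[0]; print(cam,'pocket',i,'z',np.median(z).round(1),'tilt x,y mm over plate',(c[:2]*[80,50]).round(2),'sat',cv2.cvtColor(im,cv2.COLOR_RGB2HSV)[m][:,1].mean().round())
    m=(abs(L[...,1])<130)&(abs(L[...,0]+48)<4); print('rim z',np.nanmedian(P[m][:,2]).round(1))
if __name__=='__main__': pk('top'); pk('scene')
E
python3 plates.py; python3 chk.py; python3 st.py 2
```

```text
top plate [ 596.4 -356.1] long 6.8 gripy 96.8 ext [79.3 51.6] rect [ 596.4 -356.7] 5.2 474
top plate [ 441.7 -368.4] long 15.2 gripy 105.2 ext [78.6 49.9] rect [ 442.  -368.8] 15.6 460
scene plate [ 443.2 -371.8] long 19.6 gripy 109.6 ext [79.6 48.4] rect [ 441.2 -370.6] 15.9 330
scene plate [ 595.3 -358.1] long 6.2 gripy 96.2 ext [79.7 48.9] rect [ 594.7 -358.3] 4.7 421
top pocket 0 z 30.2 tilt x,y mm over plate [-0.13 -0.4 ] sat 7.0
top pocket 1 z 26.2 tilt x,y mm over plate [-0.5   0.76] sat 122.0
top pocket 2 z 24.7 tilt x,y mm over plate [-1.35 -1.09] sat 122.0
top pocket 3 z 26.7 tilt x,y mm over plate [-0.77  0.66] sat 128.0
rim z 31.4
scene pocket 0 z 28.8 tilt x,y mm over plate [-0.15  0.04] sat 2.0
scene pocket 1 z 24.5 tilt x,y mm over plate [0.3  0.16] sat 169.0
scene pocket 2 z 23.5 tilt x,y mm over plate [-0.97 -0.04] sat 165.0
scene pocket 3 z 25.0 tilt x,y mm over plate [-0.55  0.67] sat 161.0
rim z 28.9
[ 578.5 -125.6  102.4] a 95.23 F [-0.1 -0.6  0.4] open 46.9
```

>>> apply_moves:
  plan:
    - [[0.002,-0.08,0],[0,0,0]]
    - [[0.002,-0.16,0],[0,0,0]]
    - [[0.002,-0.23,0],[0,0,0]]
    - [[0.002,-0.23,0],[0,0,0]]

```text
time_s: 26.1
position: [588.2, -246.4, 103.0]
orientation: [0.0, -0.044, 0.999, -0.001]
contact_force: [1.0, -0.5, -0.4]
opening: 72.4
gripper_force: 0.0
```

>>> apply_moves:
  plan:
    - [[0.002,-0.08,0],[0,0,-0.019]]
    - [[0.002,-0.16,0],[0,0,-0.019]]
    - [[0.002,-0.23,0],[0,0,-0.019]]
    - [[0.002,-0.23,0],[0,0,-0.019]]

```text
time_s: 26.43
position: [596.8, -361.2, 102.3]
orientation: [-0.0, -0.058, 0.998, -0.001]
contact_force: [0.0, -0.0, -0.5]
opening: 74.3
gripper_force: 0.0
```

>>> apply_moves:
  plan:
    - [[0,0,0],[0,0,0]]
    - [[0,0,0],[0,0,0]]
    - [[0,0,0.06],[0,0,0]]
    - [[0,0,0.12],[0,0,0]]
    - [[0,0,0.15],[0,0,0]]

```text
time_s: 26.85
position: [596.2, -352.7, 24.2]
orientation: [-0.002, -0.061, 0.998, 0.001]
contact_force: [-0.6, 1.0, -1.1]
opening: 74.5
gripper_force: 0.0
```

>>> apply_moves:
  plan:
    - [[0,0,0],[0,0,0]]
    - [[0,0,0],[0,0,0]]
    - [[0,0,0],[0,0,0]]
    - [[0,0,0],[0,0,0]]
    - [[0,0,0],[0,0,0]]

```text
time_s: 27.27
position: [598.7, -356.9, 30.1]
orientation: [0.001, -0.06, 0.998, -0.001]
contact_force: [0.3, 0.2, 1.0]
opening: 74.5
gripper_force: 0.0
```

```bash
python3 plates.py; python3 st.py 10
```

```text
top plate [ 439.5 -206.9] long 28.9 gripy 118.9 ext [78.5 49.3] rect [ 438.4 -208.7] 33.8 469
[ 597.3 -356.1   27.6] a 96.86 F [-0.4 -0.6 -0.6] open 74.6
```

>>> apply_moves:
  plan:
    - [[0.001,0,0.015],[0,0,0]]
    - [[0.001,0,0.03],[0,0,0]]
    - [[0.001,0,0.041],[0,0,0]]
    - [[0.001,0,0.041],[0,0,0]]
    - [[0.001,0,0.041],[0,0,0]]

```text
time_s: 28.28
position: [596.0, -355.6, 5.8]
orientation: [-0.001, -0.06, 0.998, 0.001]
contact_force: [-0.8, 0.7, -0.1]
opening: 74.7
gripper_force: 0.0
```

>>> apply_moves:
  plan:
    - [[0,0,0],[0,0,0]]
    - [[0,0,0],[0,0,0]]
    - [[0,0,0],[0,0,0]]
    - [[0,0,0],[0,0,0]]
    - [[0,0,0],[0,0,0]]

```text
time_s: 28.7
position: [597.0, -356.3, 7.5]
orientation: [0.0, -0.06, 0.998, -0.0]
contact_force: [0.1, -0.8, 0.4]
opening: 74.2
gripper_force: 0.0
```

>>> apply_moves:
  plan:
    - [[0,0,0],[0,0,0]]
    - [[0,0,0],[0,0,0]]
    - [[0,0,0],[0,0,0]]
    - [[0,0,0],[0,0,0]]
    - [[0,0,0],[0,0,0]]
  gripper: 1

```text
time_s: 29.12
position: [596.8, -356.2, 7.2]
orientation: [0.0, -0.06, 0.998, -0.0]
contact_force: [-0.5, -0.4, -0.3]
opening: 48.8
gripper_force: 35.0
```

>>> apply_moves:
  plan:
    - [[0,0,0],[0,0,0]]
    - [[0,0,0],[0,0,0]]
    - [[0,0,-0.05],[0,0,0]]
    - [[0,0,-0.12],[0,0,0]]
    - [[0,0,-0.19],[0,0,0]]

```text
time_s: 29.53
position: [595.3, -355.1, 101.0]
orientation: [-0.002, -0.06, 0.998, 0.001]
contact_force: [0.9, -0.4, -0.2]
opening: 49.1
gripper_force: 35.0
```

```bash
python3 st.py 6; python3 -c "
from plan import *
plan((596.1,-356.4,101.1,96.8),[(563.7,33.9,101.1,95.1)])"
```

```text
[ 595.9 -355.4  100.3] a 96.86 F [-0.5 -0.6 -0.8] open 48.9
[-0.009, 0.261, -0.0] [0, 0, 0.006] -> [585.1, -226.3, 101.1, 96.3] rows 5
[-0.007, 0.261, -0.0] [0, 0, 0.007] -> [574.4, -96.2, 101.1, 95.6] rows 5
[-0.004, 0.261, -0.0] [0, 0, 0.006] -> [563.6, 33.9, 101.1, 95.1] rows 5
--
```

>>> apply_moves:
  plan:
    - [[0,0.07,0],[0,0,0]]
    - [[-0.005,0.14,0],[0,0,0.006]]
    - [[-0.009,0.21,0],[0,0,0.006]]
    - [[-0.009,0.261,0],[0,0,0.006]]
    - [[-0.009,0.261,0],[0,0,0.006]]

```text
time_s: 30.25
position: [583.8, -220.3, 99.1]
orientation: [-0.002, -0.057, 0.998, 0.002]
contact_force: [-1.1, 1.0, -1.8]
opening: 49.0
gripper_force: 35.0
```

>>> apply_moves:
  plan:
    - [[0,0.07,0],[0,0,0]]
    - [[-0.004,0.14,0],[0,0,0.007]]
    - [[-0.007,0.21,0],[0,0,0.007]]
    - [[-0.007,0.261,0],[0,0,0.007]]
    - [[-0.007,0.261,0],[0,0,0.007]]

```text
time_s: 30.67
position: [572.9, -91.4, 99.8]
orientation: [-0.002, -0.051, 0.999, 0.001]
contact_force: [0.0, 0.5, -0.6]
opening: 48.6
gripper_force: 35.0
```

>>> apply_moves:
  plan:
    - [[0,0.07,0],[0,0,0]]
    - [[-0.002,0.14,0],[0,0,0.006]]
    - [[-0.004,0.21,0],[0,0,0.006]]
    - [[-0.004,0.261,0],[0,0,0.006]]
    - [[-0.004,0.261,0],[0,0,0.006]]

```text
time_s: 31.08
position: [562.4, 37.8, 100.4]
orientation: [-0.002, -0.046, 0.999, 0.001]
contact_force: [0.9, 0.8, -1.3]
opening: 49.2
gripper_force: 35.0
```

>>> apply_moves:
  plan:
    - [[0,0,0],[0,0,0]]
    - [[0,0,0.04],[0,0,0]]
    - [[0,0,0.08],[0,0,0]]
    - [[0,0,0.116],[0,0,0]]
    - [[0,0,0.116],[0,0,0]]

```text
time_s: 31.5
position: [560.3, 32.4, 39.1]
orientation: [-0.004, -0.044, 0.999, 0.0]
contact_force: [-1.1, -0.0, -1.4]
opening: 49.0
gripper_force: 35.0
```

```bash
python3 st.py 16
```

```text
[563.8  34.2  44.2] a 95.16 F [ 0.3  0.1 -1.4] open 48.7
```

>>> apply_moves:
  plan:
    - [[0,0,0.005],[0,0,0]]
    - [[0,0,0.01],[0,0,0]]
    - [[0,0,0.014],[0,0,0]]
    - [[0,0,0.018],[0,0,0]]
    - [[0,0,0.02],[0,0,0]]

```text
time_s: 32.72
position: [563.5, 34.1, 33.5]
orientation: [-0.0, -0.045, 0.999, 0.0]
contact_force: [-0.3, 0.0, -0.5]
opening: 49.1
gripper_force: 35.0
```

>>> apply_moves:
  plan:
    - [[0,0,0.002],[0,0,0]]
    - [[0,0,0.003],[0,0,0]]
    - [[0,0,0.004],[0,0,0]]
    - [[0,0,0.005],[0,0,0]]
    - [[0,0,0.005],[0,0,0]]

```text
time_s: 33.13
position: [563.8, 34.1, 32.5]
orientation: [-0.0, -0.045, 0.999, -0.0]
contact_force: [-5.0, -0.1, 8.0]
opening: 49.1
gripper_force: 35.0
```

```bash
python3 st.py 5
```

```text
[563.8  34.1  32.5] a 95.16 F [-4.5 -0.3  7.9] open 48.9
```

>>> apply_moves:
  plan:
    - [[0,0,0],[0,0,0]]
    - [[0,0,0],[0,0,0]]
    - [[0,0,0],[0,0,0]]
    - [[0,0,0],[0,0,0]]
    - [[0,0,0],[0,0,0]]
  gripper: -0.3

```text
time_s: 33.8
position: [563.9, 34.1, 31.5]
orientation: [0.0, -0.045, 0.999, -0.0]
contact_force: [0.1, -0.7, 0.1]
opening: 60.3
gripper_force: 0.0
```

>>> apply_moves:
  plan:
    - [[0,0,-0.01],[0,0,0]]
    - [[0,0,-0.03],[0,0,0]]
    - [[0,0,-0.06],[0,0,0]]
    - [[0,0,-0.06],[0,0,0]]

```text
time_s: 34.13
position: [566.2, 34.1, 65.5]
orientation: [0.003, -0.045, 0.999, -0.0]
contact_force: [0.9, 0.6, 0.9]
opening: 60.5
gripper_force: 0.0
```

>>> apply_moves:
  plan:
    - [[0,0,0],[0,0,0]]
    - [[0,0,0],[0,0,0]]
    - [[0,0,0],[0,0,0]]
    - [[0,0,0],[0,0,0]]
    - [[0,0,0],[0,0,0]]
  gripper: 1

```text
time_s: 34.55
position: [563.3, 34.1, 60.9]
orientation: [-0.001, -0.045, 0.999, 0.0]
contact_force: [-0.1, -0.0, -0.4]
opening: 31.8
gripper_force: 0.0
```

>>> apply_moves:
  plan:
    - [[0,0,0],[0,0,0]]
    - [[0,0,0],[0,0,0]]
    - [[0,0,0.02],[0,0,0]]
    - [[0,0,0.03],[0,0,0]]
    - [[0,0,0.04],[0,0,0]]

```text
time_s: 34.97
position: [563.2, 34.1, 40.3]
orientation: [-0.001, -0.045, 0.999, 0.0]
contact_force: [-0.5, 0.5, 0.3]
opening: 1.6
gripper_force: 0.0
```

>>> apply_moves:
  plan:
    - [[0,0,0],[0,0,0]]
    - [[0,0,0.008],[0,0,0]]
    - [[0,0,0.012],[0,0,0]]
    - [[0,0,0.016],[0,0,0]]
    - [[0,0,0.02],[0,0,0]]

```text
time_s: 35.38
position: [563.9, 34.1, 32.5]
orientation: [-0.0, -0.045, 0.999, 0.0]
contact_force: [-6.5, 0.9, 10.4]
opening: 0.5
gripper_force: 5.2
```

>>> apply_moves:
  plan:
    - [[0,0,0.002],[0,0,0]]
    - [[0,0,0.004],[0,0,0]]
    - [[0,0,0.006],[0,0,0]]
    - [[0,0,0.008],[0,0,0]]
    - [[0,0,0.008],[0,0,0]]

```text
time_s: 35.8
position: [564.0, 34.1, 30.2]
orientation: [-0.0, -0.045, 0.999, -0.0]
contact_force: [-13.1, 0.1, 22.9]
opening: 0.8
gripper_force: 11.7
```

>>> apply_moves:
  plan:
    - [[0,0,0],[0,0,0]]
    - [[0,0,0],[0,0,0]]
    - [[0,0,0],[0,0,0]]
    - [[0,0,0],[0,0,0]]

```text
time_s: 36.13
position: [564.0, 34.1, 30.2]
orientation: [-0.0, -0.045, 0.999, -0.0]
contact_force: [-12.9, 0.1, 23.2]
opening: 0.1
gripper_force: 11.6
```

```bash
python3 st.py 2
```

```text
[564.   34.1  30.2] a 95.16 F [-13.   -0.2  23.2] open 0.7
```

>>> apply_moves:
  plan:
    - [[0,0,-0.02],[0,0,0]]
    - [[0,0,-0.05],[0,0,0]]
    - [[0,0,-0.1],[0,0,0]]
    - [[0,0,-0.15],[0,0,0]]
    - [[0,0,-0.15],[0,0,0]]

```text
time_s: 36.65
position: [567.6, 34.1, 108.8]
orientation: [0.004, -0.045, 0.999, -0.0]
contact_force: [0.7, -0.2, 1.2]
opening: 0.9
gripper_force: 0.0
```

```bash
python3 plates.py; python3 chk.py; python3 -c "
from plan import *
plan((563.4,34,101.6,95.1),[(438.5,-209,101.6,123.4)])
plan((438.5,-209,101.1,123.4),[(558.1,95.6,101.1,95.1)])"
```

```text
top plate [ 437.7 -208.9] long 34.1 gripy 124.1 ext [81.  50.5] rect [ 438.4 -209. ] 33.6 511
top plate [ 442.3 -368.8] long 15.9 gripy 105.9 ext [78.6 50. ] rect [ 442.1 -368.7] 14.7 456
scene plate [ 437.4 -211.1] long 33.6 gripy 123.6 ext [80.7 51.1] rect [ 436.8 -210.9] 33.8 316
scene plate [ 442.5 -370.9] long 18.7 gripy 108.7 ext [81.6 49.1] rect [ 439.8 -370.8] 15.2 339
top pocket 1 z 30.1 tilt x,y mm over plate [-6.43  0.02] sat 14.0
top pocket 2 z 24.7 tilt x,y mm over plate [0.41 0.92] sat 159.0
top pocket 3 z 25.8 tilt x,y mm over plate [ -0.04 -19.87] sat 120.0
rim z 462.9
scene pocket 0 z 28.5 tilt x,y mm over plate [-0.04 -0.83] sat 2.0
scene pocket 1 z 28.4 tilt x,y mm over plate [ 0.53 -0.4 ] sat 2.0
scene pocket 2 z 23.5 tilt x,y mm over plate [-0.5  -1.43] sat 168.0
scene pocket 3 z 24.9 tilt x,y mm over plate [0.17 1.32] sat 164.0
rim z 31.5
[0.146, -0.231, -0.0] [0, 0, -0.157] -> [501.0, -87.5, 101.6, 109.2] rows 5
[0.198, -0.188, -0.0] [0, 0, -0.157] -> [438.4, -208.9, 101.6, 123.4] rows 5
--
[-0.268, 0.188, -0.0] [0, 0, 0.157] -> [498.6, -56.8, 101.1, 109.3] rows 6
[-0.213, 0.248, -0.0] [0, 0, 0.157] -> [558.2, 95.4, 101.1, 95.1] rows 6
--
```

>>> apply_moves:
  plan:
    - [[0.05,-0.08,0],[0,0,-0.05]]
    - [[0.1,-0.16,0],[0,0,-0.11]]
    - [[0.146,-0.231,0],[0,0,-0.157]]
    - [[0.146,-0.231,0],[0,0,-0.157]]
    - [[0.146,-0.231,0],[0,0,-0.157]]
  gripper: -0.6

```text
time_s: 37.27
position: [499.2, -89.7, 101.0]
orientation: [-0.001, -0.166, 0.986, 0.0]
contact_force: [-0.5, 1.1, 0.2]
opening: 28.8
gripper_force: 0.0
```

>>> apply_moves:
  plan:
    - [[0.06,-0.06,0],[0,0,-0.05]]
    - [[0.13,-0.12,0],[0,0,-0.11]]
    - [[0.198,-0.188,0],[0,0,-0.157]]
    - [[0.198,-0.188,0],[0,0,-0.157]]
    - [[0.198,-0.188,0],[0,0,-0.157]]

```text
time_s: 37.68
position: [443.2, -201.5, 101.7]
orientation: [-0.005, -0.279, 0.96, -0.004]
contact_force: [0.3, 1.0, 0.7]
opening: 62.6
gripper_force: 0.0
```

>>> apply_moves:
  plan:
    - [[0,0,0],[0,0,0]]
    - [[0,0,0],[0,0,0]]
    - [[0,0,0.06],[0,0,0]]
    - [[0,0,0.12],[0,0,0]]
    - [[0,0,0.15],[0,0,0]]

```text
time_s: 38.1
position: [442.6, -199.0, 24.3]
orientation: [-0.006, -0.283, 0.959, -0.003]
contact_force: [-0.8, 0.1, -0.4]
opening: 74.5
gripper_force: 0.0
```

>>> apply_moves:
  plan:
    - [[0,0,0],[0,0,0]]
    - [[0,0,0],[0,0,0]]
    - [[0,0,0],[0,0,0]]
    - [[0,0,0],[0,0,0]]
    - [[0,0,0],[0,0,0]]

```text
time_s: 38.52
position: [444.7, -202.0, 29.2]
orientation: [-0.004, -0.281, 0.96, -0.006]
contact_force: [-0.8, -0.9, 0.6]
opening: 74.3
gripper_force: 0.0
```

```bash
python3 st.py 12
python3 - <<'E'
from h import *
im,d=imaging.capture('scene'); cv2.imwrite('pics/s5.png',cv2.resize(im[160:290,110:250],None,fx=4,fy=4)[...,::-1])
E
```

```text
[ 443.2 -201.6   27.5] a 122.66 F [-0.2  0.4  0.4] open 74.2
```

View pics/s5.png

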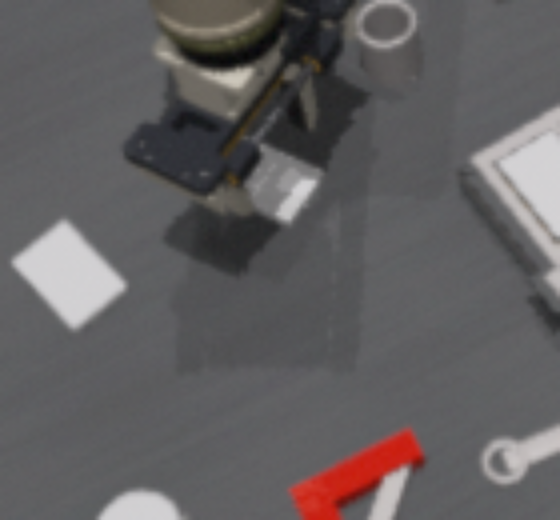

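The fingers straddle the plate at (285,190), but the move fell about 8 mm short and left a slight tilt. I compute the correction.

```bash
cat > corr.py <<'E'
from h import *
import sys
x,y,z,a=map(float,sys.argv[1:5])
for i in range(4): imaging.capture('scene')
p,r,o=tool(); a=np.radians(a)
T=np.array([[-np.sin(a),np.cos(a),0],[np.cos(a),np.sin(a),0],[0,0,-1]]).T
T=np.stack([[-np.sin(a),np.cos(a),0],[np.cos(a),np.sin(a),0],[0,0,-1]],1)
print(p.round(1),'shift',(r.inv().apply(np.array([x,y,z])-p)/500).round(4),'turn',((r.inv()*R.from_matrix(T)).as_rotvec()/(np.pi/2)).round(4),o['contact_force'].round(1),'open',round(o['opening'],1))
E
python3 corr.py 437.9 -209 27 123.7
```

```text
[ 443.3 -201.5   27.5] shift [ 0.0172 -0.0067  0.0013] turn [-0.0039 -0.0075 -0.0115] [-1.  -0.9 -0. ] open 74.4
```

>>> apply_moves:
  plan:
    - [[0.017,-0.007,0],[-0.004,-0.0075,-0.0115]]
    - [[0.017,-0.007,0],[-0.004,-0.0075,-0.0115]]
    - [[0.017,-0.007,0],[-0.004,-0.0075,-0.0115]]

```text
time_s: 39.62
position: [442.8, -200.6, 27.4]
orientation: [-0.006, -0.283, 0.959, -0.005]
contact_force: [-0.3, -0.4, 0.7]
opening: 74.4
gripper_force: 0.0
```

```bash
python3 st.py 6;python3 corr.py 437.9 -209 7 123.7
```

```text
[ 442.9 -200.7   27.5] a 122.93 F [-0.5  0.8 -0.2] open 74.2
[ 442.9 -200.7   27.4] shift [ 0.0168 -0.0083  0.0412] turn [-0.0046 -0.009  -0.0086] [ 0.1  0.8 -0.4] open 74.2
```

```bash
python3 -c "
from h import *
p,r,o=tool(); print(o['qpos'].round(3), r.as_matrix().round(4), o['contact_force'])"
```

```text
[-0.519  0.011  1.98  -0.017  1.15  -2.657] [[-0.8393 -0.5436 -0.0079]
 [-0.5435  0.8393 -0.0138]
 [ 0.0141 -0.0073 -0.9999]] [ 0.05919433  0.75722821 -0.39995389]
```

Joint 6 is at its limit (-2.657), so I take the same grasp half a turn round. I lift, then rotate.

>>> apply_moves:
  plan:
    - [[0,0,-0.05],[0,0,0]]
    - [[0,0,-0.1],[0,0,0]]
    - [[0,0,-0.15],[0,0,0]]
    - [[0,0,-0.15],[0,0,0]]

```text
time_s: 40.45
position: [446.5, -201.3, 108.0]
orientation: [-0.003, -0.283, 0.959, -0.008]
contact_force: [1.5, -0.3, -0.4]
opening: 74.7
gripper_force: 0.0
```

>>> apply_moves:
  plan:
    - [[0,0,0],[-0.005,-0.009,0.07]]
    - [[0,0,0],[-0.005,-0.009,0.14]]
    - [[0,0,0],[-0.005,-0.009,0.21]]
    - [[0,0,0],[-0.005,-0.009,0.28]]
    - [[0,0,0],[-0.005,-0.009,0.332]]

```text
time_s: 40.87
position: [443.2, -199.6, 101.9]
orientation: [0.001, -0.024, 1.0, -0.001]
contact_force: [-0.5, -0.1, 0.2]
opening: 74.5
gripper_force: 0.0
```

>>> apply_moves:
  plan:
    - [[0,0,0],[0,0,0.07]]
    - [[0,0,0],[0,0,0.14]]
    - [[0,0,0],[0,0,0.21]]
    - [[0,0,0],[0,0,0.28]]
    - [[0,0,0],[0,0,0.332]]

```text
time_s: 41.28
position: [443.2, -199.5, 101.9]
orientation: [0.001, 0.235, 0.972, -0.001]
contact_force: [0.3, 0.3, 0.1]
opening: 74.4
gripper_force: 0.0
```

>>> apply_moves:
  plan:
    - [[0,0,0],[0,0,0.07]]
    - [[0,0,0],[0,0,0.14]]
    - [[0,0,0],[0,0,0.21]]
    - [[0,0,0],[0,0,0.28]]
    - [[0,0,0],[0,0,0.332]]

```text
time_s: 41.7
position: [443.2, -199.6, 101.9]
orientation: [0.002, 0.478, 0.879, -0.0]
contact_force: [-0.5, 0.1, 0.6]
opening: 74.7
gripper_force: 0.0
```

>>> apply_moves:
  plan:
    - [[0,0,0],[0,0,0.07]]
    - [[0,0,0],[0,0,0.14]]
    - [[0,0,0],[0,0,0.21]]
    - [[0,0,0],[0,0,0.28]]
    - [[0,0,0],[0,0,0.332]]

```text
time_s: 42.12
position: [443.2, -199.6, 101.9]
orientation: [0.002, 0.688, 0.726, 0.0]
contact_force: [0.1, 0.3, 0.5]
opening: 74.6
gripper_force: 0.0
```

>>> apply_moves:
  plan:
    - [[0,0,0],[0,0,0.07]]
    - [[0,0,0],[0,0,0.14]]
    - [[0,0,0],[0,0,0.21]]
    - [[0,0,0],[0,0,0.28]]
    - [[0,0,0],[0,0,0.332]]

```text
time_s: 42.53
position: [443.2, -199.6, 101.9]
orientation: [0.001, 0.852, 0.524, 0.001]
contact_force: [0.5, -0.2, 0.4]
opening: 74.8
gripper_force: 0.0
```

>>> apply_moves:
  plan:
    - [[0,0,0],[0,0,0.07]]
    - [[0,0,0],[0,0,0.14]]
    - [[0,0,0],[0,0,0.21]]
    - [[0,0,0],[0,0,0.28]]
    - [[0,0,0],[0,0,0.332]]

```text
time_s: 42.95
position: [443.2, -199.5, 101.9]
orientation: [0.001, 0.958, 0.287, 0.001]
contact_force: [0.1, -0.6, -0.3]
opening: 74.6
gripper_force: 0.0
```

```bash
python3 st.py 12; python3 corr.py 437.9 -209 27 -56.3; python3 -c "
from h import *
print(tool()[2]['qpos'].round(3))"
```

```text
[ 443.5 -199.7  102.5] a -56.32 F [ 0.3  0.4 -0.4] open 74.0
[ 443.4 -199.6  102.4] shift [-0.0198  0.0089  0.1509] turn [ 0.0022 -0.0009 -0.0004] [1.  0.2 0.3] open 74.7
[-0.528 -0.096  1.934 -0.     1.3    0.455]
```

>>> apply_moves:
  plan:
    - [[-0.02,0.009,0],[0.002,-0.001,0]]
    - [[-0.02,0.009,0.05],[0.002,-0.001,0]]
    - [[-0.02,0.009,0.1],[0.002,-0.001,0]]
    - [[-0.02,0.009,0.15],[0.002,-0.001,0]]

```text
time_s: 44.08
position: [438.0, -210.3, 27.2]
orientation: [0.001, 0.957, 0.289, 0.0]
contact_force: [0.3, 0.8, 0.9]
opening: 74.4
gripper_force: 0.0
```

>>> apply_moves:
  plan:
    - [[0,0,0],[0,0,0]]
    - [[0,0,0],[0,0,0]]
    - [[0,0,0],[0,0,0]]
    - [[0,0,0],[0,0,0]]
    - [[0,0,0],[0,0,0]]

```text
time_s: 44.5
position: [439.1, -210.0, 29.4]
orientation: [0.001, 0.957, 0.289, 0.001]
contact_force: [0.8, 0.3, -0.3]
opening: 74.7
gripper_force: 0.0
```

```bash
python3 st.py 12; python3 corr.py 437.9 -209 6.5 -56.3
```

```text
[ 437.8 -209.    27.4] a -56.35 F [0.1 0.4 0.2] open 74.6
[ 437.8 -209.1   27.4] shift [ 0.0002 -0.      0.0418] turn [ 0.0001  0.0001 -0.0006] [ 0.4 -0.3 -0.2] open 74.1
```

>>> apply_moves:
  plan:
    - [[0,0,0.015],[0,0,0]]
    - [[0,0,0.03],[0,0,0]]
    - [[0,0,0.041],[0,0,0]]
    - [[0,0,0.041],[0,0,0]]
    - [[0,0,0.041],[0,0,0]]

```text
time_s: 45.72
position: [437.1, -208.7, 6.0]
orientation: [-0.001, 0.957, 0.289, -0.001]
contact_force: [-0.3, -0.2, 0.5]
opening: 74.4
gripper_force: 0.0
```

>>> apply_moves:
  plan:
    - [[0,0,0],[0,0,0]]
    - [[0,0,0],[0,0,0]]
    - [[0,0,0],[0,0,0]]
    - [[0,0,0],[0,0,0]]
    - [[0,0,0],[0,0,0]]

```text
time_s: 46.13
position: [438.1, -209.2, 7.2]
orientation: [0.0, 0.957, 0.289, 0.0]
contact_force: [0.3, -0.2, -0.7]
opening: 74.4
gripper_force: 0.0
```

>>> apply_moves:
  plan:
    - [[0,0,0],[0,0,0]]
    - [[0,0,0],[0,0,0]]
    - [[0,0,0],[0,0,0]]
    - [[0,0,0],[0,0,0]]
    - [[0,0,0],[0,0,0]]
  gripper: 1

```text
time_s: 46.55
position: [437.9, -209.1, 7.0]
orientation: [0.0, 0.957, 0.289, -0.0]
contact_force: [0.7, -0.1, -1.2]
opening: 48.8
gripper_force: 35.0
```

>>> apply_moves:
  plan:
    - [[0,0,0],[0,0,0]]
    - [[0,0,0],[0,0,0]]
    - [[0,0,-0.05],[0,0,0]]
    - [[0,0,-0.12],[0,0,0]]
    - [[0,0,-0.19],[0,0,0]]

```text
time_s: 46.97
position: [436.3, -208.1, 101.6]
orientation: [-0.001, 0.957, 0.289, -0.001]
contact_force: [0.3, 0.3, 0.0]
opening: 49.0
gripper_force: 35.0
```

```bash
python3 st.py 12; python3 -c "
from plan import *
s=plan((437.8,-209,101.5,-56.3),[(478,-107,101.5,-65.8)])
s=plan(s,[(518,-5,101.5,-75.3)]); plan(s,[(558,95.6,101.5,-84.9)])"
```

```text
[ 437.3 -208.7  100.9] a -56.35 F [-0.7 -0.6 -1.4] open 49.0
[0.18, -0.125, -0.0] [0, 0, 0.106] -> [478.0, -107.1, 101.5, -65.8] rows 4
--
[0.157, -0.154, -0.0] [0, 0, 0.105] -> [518.1, -4.7, 101.5, -75.3] rows 4
--
[0.128, -0.174, -0.0] [0, 0, 0.107] -> [557.9, 95.7, 101.5, -84.9] rows 4
--
```

>>> apply_moves:
  plan:
    - [[0.05,-0.03,0],[0,0,0.03]]
    - [[0.1,-0.07,0],[0,0,0.07]]
    - [[0.15,-0.1,0],[0,0,0.106]]
    - [[0.18,-0.125,0],[0,0,0.106]]
    - [[0.18,-0.125,0],[0,0,0.106]]

```text
time_s: 47.98
position: [478.8, -104.0, 101.5]
orientation: [-0.001, 0.978, 0.21, 0.0]
contact_force: [0.6, -0.1, -1.3]
opening: 48.7
gripper_force: 35.0
```

>>> apply_moves:
  plan:
    - [[0.05,-0.05,0],[0,0,0.03]]
    - [[0.1,-0.1,0],[0,0,0.07]]
    - [[0.14,-0.14,0],[0,0,0.105]]
    - [[0.157,-0.154,0],[0,0,0.105]]
    - [[0.157,-0.154,0],[0,0,0.105]]

```text
time_s: 48.4
position: [518.8, -3.3, 101.6]
orientation: [0.0, 0.992, 0.13, -0.0]
contact_force: [0.1, -0.4, -1.5]
opening: 49.5
gripper_force: 35.0
```

>>> apply_moves:
  plan:
    - [[0.04,-0.05,0],[0,0,0.03]]
    - [[0.08,-0.11,0],[0,0,0.07]]
    - [[0.12,-0.16,0],[0,0,0.107]]
    - [[0.128,-0.174,0],[0,0,0.107]]
    - [[0.128,-0.174,0],[0,0,0.107]]

```text
time_s: 48.82
position: [558.4, 95.9, 101.5]
orientation: [0.0, 0.999, 0.046, -0.0]
contact_force: [0.4, 0.1, -1.3]
opening: 48.8
gripper_force: 35.0
```

>>> apply_moves:
  plan:
    - [[0,0,0],[0,0,0]]
    - [[0,0,0.04],[0,0,0]]
    - [[0,0,0.08],[0,0,0]]
    - [[0,0,0.116],[0,0,0]]
    - [[0,0,0.116],[0,0,0]]

```text
time_s: 49.23
position: [554.5, 92.9, 39.5]
orientation: [0.001, 0.999, 0.044, -0.004]
contact_force: [-1.6, -0.3, -1.8]
opening: 48.7
gripper_force: 35.0
```

```bash
python3 st.py 14; python3 corr.py 558 95.7 44 -84.9
```

```text
Traceback (most recent call last):
  File "st.py", line 5, in <module>
    if __name__=='__main__': import sys; st(int(sys.argv[1]) if len(sys.argv)>1 else 8)
                                         ~~^^^^^^^^^^^^^^^^^^^^^^^^^^^^^^^^^^^^^^^^^^^^
  File "st.py", line 3, in st
    for i in range(n): imaging.capture('scene')
                       ~~~~~~~~~~~~~~~^^^^^^^^^
ValueError: 200 camera calls are used up
Traceback (most recent call last):
  File "corr.py", line 4, in <module>
    for i in range(4): imaging.capture('scene')
                       ~~~~~~~~~~~~~~~^^^^^^^^^
ValueError: 200 camera calls are used up
```

Camera calls are used up; I spent them as settling waits. From here I rely on the measured state and contact. The remaining plate was last seen at (442,-369).

```bash
sed -i '/imaging.capture/d' st.py corr.py; echo ok; sed -i 's/^def st(n=8):/def st(n=8):/' st.py; cat st.py
```

```text
ok
from h import *
def st(n=8):
    p,r,o=tool(); m=r.as_matrix(); print(p.round(1),'a',np.degrees(np.arctan2(m[1,1],m[0,1])).round(2),'F',o['contact_force'].round(1),'open',round(o['opening'],1))
if __name__=='__main__': import sys; st(int(sys.argv[1]) if len(sys.argv)>1 else 8)
```

>>> apply_moves:
  plan:
    - [[0,0,0],[0,0,0]]
    - [[0,0,0],[0,0,0]]
    - [[0,0,0],[0,0,0]]
    - [[0,0,0],[0,0,0]]
    - [[0,0,0],[0,0,0]]

```text
time_s: 49.85
position: [558.4, 95.6, 44.1]
orientation: [0.0, 0.999, 0.044, 0.0]
contact_force: [0.5, 0.2, -0.9]
opening: 49.1
gripper_force: 35.0
```

>>> apply_moves:
  plan:
    - [[0,0,0],[0,0,0]]
    - [[0,0,0],[0,0,0]]
    - [[0,0,0],[0,0,0]]
    - [[0,0,0],[0,0,0]]
    - [[0,0,0],[0,0,0]]

```text
time_s: 50.27
position: [558.2, 95.6, 43.8]
orientation: [0.0, 0.999, 0.044, -0.0]
contact_force: [0.8, 0.7, -1.8]
opening: 49.0
gripper_force: 35.0
```

>>> apply_moves:
  plan:
    - [[0,0,0],[0,0,0]]
    - [[0,0,0],[0,0,0]]
    - [[0,0,0],[0,0,0]]

```text
time_s: 50.52
position: [558.2, 95.5, 43.8]
orientation: [0.0, 0.999, 0.044, -0.0]
contact_force: [0.3, -0.6, -1.2]
opening: 48.8
gripper_force: 35.0
```

```bash
python3 corr.py 558 95.7 44 -84.9
```

```text
[558.2  95.5  43.8] shift [-0.0004 -0.0004 -0.0004] turn [ 0.0002  0.     -0.0008] [ 0.3 -0.6 -1.2] open 48.8
```

>>> apply_moves:
  plan:
    - [[0,0,0.005],[0,0,0]]
    - [[0,0,0.01],[0,0,0]]
    - [[0,0,0.014],[0,0,0]]
    - [[0,0,0.018],[0,0,0]]
    - [[0,0,0.02],[0,0,0]]

```text
time_s: 50.93
position: [557.9, 95.5, 33.3]
orientation: [0.0, 0.999, 0.044, -0.0]
contact_force: [0.3, -0.1, -1.3]
opening: 49.1
gripper_force: 35.0
```

>>> apply_moves:
  plan:
    - [[0,0,0.002],[0,0,0]]
    - [[0,0,0.003],[0,0,0]]
    - [[0,0,0.004],[0,0,0]]
    - [[0,0,0.005],[0,0,0]]
    - [[0,0,0.005],[0,0,0]]

```text
time_s: 51.35
position: [558.3, 95.5, 31.5]
orientation: [0.0, 0.999, 0.044, 0.0]
contact_force: [-0.1, -0.6, 0.5]
opening: 49.2
gripper_force: 35.0
```

```bash
python3 st.py
```

```text
[558.3  95.5  31.5] a -84.97 F [-0.1 -0.6  0.5] open 49.2
```

>>> apply_moves:
  plan:
    - [[0,0,0],[0,0,0]]
    - [[0,0,0],[0,0,0]]
    - [[0,0,0],[0,0,0]]
    - [[0,0,0],[0,0,0]]
    - [[0,0,0],[0,0,0]]
  gripper: -0.3

```text
time_s: 51.77
position: [558.3, 95.5, 31.4]
orientation: [0.0, 0.999, 0.044, 0.0]
contact_force: [-0.4, -0.7, -0.0]
opening: 60.3
gripper_force: 0.0
```

>>> apply_moves:
  plan:
    - [[0,0,-0.01],[0,0,0]]
    - [[0,0,-0.03],[0,0,0]]
    - [[0,0,-0.06],[0,0,0]]
    - [[0,0,-0.06],[0,0,0]]

```text
time_s: 52.1
position: [560.7, 95.8, 65.3]
orientation: [0.0, 0.999, 0.044, 0.003]
contact_force: [1.0, -0.3, 1.2]
opening: 60.5
gripper_force: 0.0
```

>>> apply_moves:
  plan:
    - [[0,0,0],[0,0,0]]
    - [[0,0,0],[0,0,0]]
    - [[0,0,0],[0,0,0]]
    - [[0,0,0],[0,0,0]]
    - [[0,0,0],[0,0,0]]
  gripper: 1

```text
time_s: 52.52
position: [557.7, 95.5, 60.6]
orientation: [0.0, 0.999, 0.044, -0.001]
contact_force: [0.1, 1.4, 0.4]
opening: 31.4
gripper_force: 0.0
```

>>> apply_moves:
  plan:
    - [[0,0,0],[0,0,0]]
    - [[0,0,0],[0,0,0]]
    - [[0,0,0.02],[0,0,0]]
    - [[0,0,0.03],[0,0,0]]
    - [[0,0,0.04],[0,0,0]]

```text
time_s: 52.93
position: [557.6, 95.5, 40.0]
orientation: [0.0, 0.999, 0.044, -0.001]
contact_force: [0.6, 0.7, -0.1]
opening: 1.7
gripper_force: 0.0
```

>>> apply_moves:
  plan:
    - [[0,0,0],[0,0,0]]
    - [[0,0,0.008],[0,0,0]]
    - [[0,0,0.012],[0,0,0]]
    - [[0,0,0.016],[0,0,0]]
    - [[0,0,0.021],[0,0,0]]

```text
time_s: 53.35
position: [558.3, 95.5, 31.7]
orientation: [0.0, 0.999, 0.044, -0.0]
contact_force: [-6.5, -0.5, 11.0]
opening: 0.4
gripper_force: 5.2
```

>>> apply_moves:
  plan:
    - [[0,0,0.002],[0,0,0]]
    - [[0,0,0.004],[0,0,0]]
    - [[0,0,0.006],[0,0,0]]
    - [[0,0,0.008],[0,0,0]]
    - [[0,0,0.008],[0,0,0]]

```text
time_s: 53.77
position: [558.4, 95.5, 30.1]
orientation: [0.0, 0.999, 0.044, -0.0]
contact_force: [-15.9, -1.5, 29.7]
opening: 0.8
gripper_force: 15.0
```

>>> apply_moves:
  plan:
    - [[0,0,0],[0,0,0]]
    - [[0,0,0],[0,0,0]]
    - [[0,0,0],[0,0,0]]
    - [[0,0,0],[0,0,0]]

```text
time_s: 54.1
position: [558.5, 95.5, 30.1]
orientation: [0.0, 0.999, 0.044, -0.0]
contact_force: [-16.6, -2.2, 29.6]
opening: 0.7
gripper_force: 14.9
```

Plate 3 is seated (30.1 under 29.6 N). I lift and go for the last plate.

```bash
python3 -c "
from plan import *
s=plan((558,95.5,101,-84.9),[(529,-20,101,-82.3)]);s=plan(s,[(500,-136,101,-79.7)]);s=plan(s,[(471,-252,101,-77)]);plan(s,[(442.2,-368.7,101,-74.3)])"
```

```text
[-0.078, 0.225, -0.0] [0, 0, -0.029] -> [529.2, -20.0, 101.0, -82.3] rows 5
--
[-0.089, 0.222, -0.0] [0, 0, -0.029] -> [499.9, -136.0, 101.0, -79.7] rows 5
--
[-0.099, 0.218, -0.0] [0, 0, -0.03] -> [470.8, -252.1, 101.0, -77.0] rows 5
--
[-0.108, 0.214, -0.0] [0, 0, -0.03] -> [442.3, -368.5, 101.0, -74.3] rows 5
--
```

>>> apply_moves:
  plan:
    - [[0,0,-0.02],[0,0,0]]
    - [[0,0,-0.05],[0,0,0]]
    - [[0,0,-0.1],[0,0,0]]
    - [[0,0,-0.15],[0,0,0]]
    - [[0,0,-0.15],[0,0,0]]

```text
time_s: 54.52
position: [561.9, 95.9, 107.9]
orientation: [0.0, 0.999, 0.044, 0.004]
contact_force: [1.3, 0.5, 1.3]
opening: 0.5
gripper_force: 0.0
```

>>> apply_moves:
  plan:
    - [[-0.025,0.07,0],[0,0,-0.01]]
    - [[-0.05,0.15,0],[0,0,-0.02]]
    - [[-0.078,0.225,0],[0,0,-0.029]]
    - [[-0.078,0.225,0],[0,0,-0.029]]
    - [[-0.078,0.225,0],[0,0,-0.029]]
  gripper: -0.85

```text
time_s: 54.93
position: [528.9, -21.8, 101.7]
orientation: [0.0, 0.998, 0.065, 0.0]
contact_force: [-0.3, 0.1, 0.4]
opening: 29.0
gripper_force: 0.0
```

>>> apply_moves:
  plan:
    - [[-0.03,0.07,0],[0,0,-0.01]]
    - [[-0.06,0.15,0],[0,0,-0.02]]
    - [[-0.089,0.222,0],[0,0,-0.029]]
    - [[-0.089,0.222,0],[0,0,-0.029]]
    - [[-0.089,0.222,0],[0,0,-0.029]]

```text
time_s: 55.35
position: [500.0, -136.6, 101.8]
orientation: [0.0, 0.996, 0.088, 0.0]
contact_force: [0.1, 1.2, -0.1]
opening: 62.8
gripper_force: 0.0
```

>>> apply_moves:
  plan:
    - [[-0.03,0.07,0],[0,0,-0.01]]
    - [[-0.06,0.15,0],[0,0,-0.02]]
    - [[-0.099,0.218,0],[0,0,-0.03]]
    - [[-0.099,0.218,0],[0,0,-0.03]]
    - [[-0.099,0.218,0],[0,0,-0.03]]

```text
time_s: 55.77
position: [471.0, -251.8, 101.8]
orientation: [-0.0, 0.994, 0.112, 0.0]
contact_force: [0.7, 0.9, 0.2]
opening: 85.8
gripper_force: 0.0
```

>>> apply_moves:
  plan:
    - [[-0.03,0.07,0],[0,0,-0.01]]
    - [[-0.07,0.14,0],[0,0,-0.02]]
    - [[-0.108,0.214,0],[0,0,-0.03]]
    - [[-0.108,0.214,0],[0,0,-0.03]]
    - [[-0.108,0.214,0],[0,0,-0.03]]

```text
time_s: 56.18
position: [442.9, -367.7, 101.7]
orientation: [-0.0, 0.991, 0.136, 0.0]
contact_force: [0.5, 0.2, -0.7]
opening: 86.0
gripper_force: 0.0
```

>>> apply_moves:
  plan:
    - [[0,0,0],[0,0,0]]
    - [[0,0,0],[0,0,0]]
    - [[0,0,0.05],[0,0,0]]
    - [[0,0,0.1],[0,0,0]]
    - [[0,0,0.15],[0,0,0]]

```text
time_s: 56.6
position: [443.5, -366.7, 26.8]
orientation: [0.001, 0.991, 0.137, 0.001]
contact_force: [0.7, -0.5, -0.5]
opening: 85.8
gripper_force: 0.0
```

>>> apply_moves:
  plan:
    - [[0,0,0],[0,0,0]]
    - [[0,0,0],[0,0,0]]
    - [[0,0,0],[0,0,0]]
    - [[0,0,0],[0,0,0]]
    - [[0,0,0],[0,0,0]]

```text
time_s: 57.02
position: [443.2, -369.2, 29.2]
orientation: [0.002, 0.991, 0.136, 0.001]
contact_force: [0.4, -0.4, 1.2]
opening: 85.8
gripper_force: 0.0
```

>>> apply_moves:
  plan:
    - [[0,0,0],[0,0,0]]
    - [[0,0,0],[0,0,0]]
    - [[0,0,0],[0,0,0]]
    - [[0,0,0],[0,0,0]]
    - [[0,0,0],[0,0,0]]

```text
time_s: 57.43
position: [441.8, -368.4, 27.1]
orientation: [0.0, 0.991, 0.136, -0.0]
contact_force: [0.6, 0.3, 0.1]
opening: 85.9
gripper_force: 0.0
```

```bash
python3 corr.py 442.2 -368.7 26 -74.3
```

```text
[ 441.8 -368.4   27.1] shift [0.0005 0.0008 0.0021] turn [ 0.0002  0.0001 -0.0007] [0.6 0.3 0.1] open 85.9
```

>>> apply_moves:
  plan:
    - [[0.001,0.001,0.01],[0,0,0]]
    - [[0.001,0.001,0.02],[0,0,0]]
    - [[0.001,0.001,0.03],[0,0,0]]

```text
time_s: 57.68
position: [442.4, -368.6, 11.3]
orientation: [0.0, 0.991, 0.136, -0.0]
contact_force: [0.3, 0.4, 0.3]
opening: 85.8
gripper_force: 0.0
```

>>> apply_moves:
  plan:
    - [[0,0,0.005],[0,0,0]]
    - [[0,0,0.01],[0,0,0]]
    - [[0,0,0.01],[0,0,0]]
    - [[0,0,0.01],[0,0,0]]

```text
time_s: 58.02
position: [442.4, -368.6, 6.7]
orientation: [-0.0, 0.991, 0.136, -0.0]
contact_force: [-0.0, 0.8, -0.4]
opening: 86.3
gripper_force: 0.0
```

>>> apply_moves:
  plan:
    - [[0,0,0],[0,0,0]]
    - [[0,0,0],[0,0,0]]
    - [[0,0,0],[0,0,0]]
    - [[0,0,0],[0,0,0]]
    - [[0,0,0],[0,0,0]]

```text
time_s: 58.43
position: [442.6, -368.8, 7.1]
orientation: [0.0, 0.991, 0.136, 0.0]
contact_force: [-0.2, -1.2, 0.3]
opening: 85.8
gripper_force: 0.0
```

>>> apply_moves:
  plan:
    - [[0,0,0],[0,0,0]]
    - [[0,0,0],[0,0,0]]
    - [[0,0,0],[0,0,0]]
    - [[0,0,0],[0,0,0]]

```text
time_s: 58.77
position: [442.5, -368.7, 7.0]
orientation: [0.0, 0.991, 0.136, -0.0]
contact_force: [0.8, 0.1, -0.0]
opening: 86.1
gripper_force: 0.0
```

>>> apply_moves:
  plan:
    - [[0,0,0],[0,0,0]]
    - [[0,0,0],[0,0,0]]
    - [[0,0,0],[0,0,0]]
    - [[0,0,0],[0,0,0]]
    - [[0,0,0],[0,0,0]]
  gripper: 0.2

```text
time_s: 59.18
position: [442.6, -368.7, 7.0]
orientation: [0.0, 0.991, 0.136, -0.0]
contact_force: [-0.4, -0.1, 0.5]
opening: 57.3
gripper_force: 0.0
```

>>> apply_moves:
  plan:
    - [[0,0,0],[0,0,0]]
    - [[0,0,0],[0,0,0]]
    - [[0,0,0],[0,0,0]]
    - [[0,0,0],[0,0,0]]

```text
time_s: 59.52
position: [442.5, -368.8, 7.0]
orientation: [0.0, 0.991, 0.136, -0.0]
contact_force: [-0.0, -0.4, 0.2]
opening: 48.9
gripper_force: 35.0
```

```bash
python3 -c "
from plan import *
s=plan((442.3,-368.7,101,-74.3),[(464,-263,101,-76.4)]);s=plan(s,[(486,-158,101,-78.5)]);s=plan(s,[(508,-53,101,-80.6)]);s=plan(s,[(530,52,101,-82.7)]);s=plan(s,[(552.4,157.3,101,-84.9)])"
```

```text
[0.099, -0.192, -0.0] [0, 0, 0.023] -> [464.0, -262.9, 101.0, -76.4] rows 4
--
[0.092, -0.193, -0.0] [0, 0, 0.024] -> [485.9, -158.3, 101.0, -78.5] rows 4
--
[0.085, -0.198, -0.0] [0, 0, 0.023] -> [507.9, -52.8, 101.0, -80.6] rows 4
--
[0.078, -0.2, -0.0] [0, 0, 0.023] -> [530.0, 52.2, 101.0, -82.7] rows 4
--
[0.071, -0.203, -0.0] [0, 0, 0.025] -> [552.3, 157.4, 101.0, -84.9] rows 4
--
```

>>> apply_moves:
  plan:
    - [[0,0,0],[0,0,0]]
    - [[0,0,-0.02],[0,0,0]]
    - [[0,0,-0.07],[0,0,0]]
    - [[0,0,-0.13],[0,0,0]]
    - [[0,0,-0.19],[0,0,0]]
  gripper: 1

```text
time_s: 59.93
position: [441.9, -367.9, 102.8]
orientation: [-0.001, 0.991, 0.136, -0.001]
contact_force: [-0.6, -1.9, -0.5]
opening: 49.1
gripper_force: 35.0
```

>>> apply_moves:
  plan:
    - [[0.03,-0.06,0],[0,0,0.01]]
    - [[0.06,-0.12,0],[0,0,0.023]]
    - [[0.09,-0.17,0],[0,0,0.023]]
    - [[0.099,-0.192,0],[0,0,0.023]]
    - [[0.099,-0.192,0],[0,0,0.023]]

```text
time_s: 60.35
position: [464.7, -260.4, 102.4]
orientation: [-0.0, 0.993, 0.12, 0.0]
contact_force: [0.4, 0.1, -0.7]
opening: 48.9
gripper_force: 35.0
```

>>> apply_moves:
  plan:
    - [[0.03,-0.06,0],[0,0,0.01]]
    - [[0.06,-0.12,0],[0,0,0.024]]
    - [[0.09,-0.18,0],[0,0,0.024]]
    - [[0.092,-0.193,0],[0,0,0.024]]
    - [[0.092,-0.193,0],[0,0,0.024]]

```text
time_s: 60.77
position: [486.5, -157.3, 102.1]
orientation: [0.0, 0.995, 0.101, -0.0]
contact_force: [0.2, -0.5, -1.2]
opening: 49.5
gripper_force: 35.0
```

>>> apply_moves:
  plan:
    - [[0.03,-0.06,0],[0,0,0.01]]
    - [[0.055,-0.12,0],[0,0,0.023]]
    - [[0.08,-0.18,0],[0,0,0.023]]
    - [[0.085,-0.198,0],[0,0,0.023]]
    - [[0.085,-0.198,0],[0,0,0.023]]

```text
time_s: 61.18
position: [508.7, -52.5, 102.0]
orientation: [0.0, 0.997, 0.083, -0.0]
contact_force: [-0.1, -0.6, -0.9]
opening: 48.9
gripper_force: 35.0
```

>>> apply_moves:
  plan:
    - [[0.025,-0.06,0],[0,0,0.01]]
    - [[0.05,-0.12,0],[0,0,0.023]]
    - [[0.07,-0.18,0],[0,0,0.023]]
    - [[0.078,-0.2,0],[0,0,0.023]]
    - [[0.078,-0.2,0],[0,0,0.023]]

```text
time_s: 61.6
position: [531.3, 52.3, 101.9]
orientation: [0.0, 0.998, 0.064, 0.0]
contact_force: [-0.1, -2.1, -1.7]
opening: 48.9
gripper_force: 35.0
```

>>> apply_moves:
  plan:
    - [[0.025,-0.06,0],[0,0,0.01]]
    - [[0.045,-0.12,0],[0,0,0.025]]
    - [[0.065,-0.18,0],[0,0,0.025]]
    - [[0.071,-0.203,0],[0,0,0.025]]
    - [[0.071,-0.203,0],[0,0,0.025]]

```text
time_s: 62.02
position: [553.7, 157.4, 101.8]
orientation: [0.0, 0.999, 0.045, 0.0]
contact_force: [0.6, -0.1, -1.4]
opening: 48.8
gripper_force: 35.0
```

>>> apply_moves:
  plan:
    - [[0,0,0],[0,0,0]]
    - [[0,0,0.04],[0,0,0]]
    - [[0,0,0.08],[0,0,0]]
    - [[0,0,0.114],[0,0,0]]
    - [[0,0,0.114],[0,0,0]]

```text
time_s: 62.43
position: [550.0, 154.2, 40.7]
orientation: [0.001, 0.999, 0.043, -0.003]
contact_force: [-0.4, -0.2, -1.6]
opening: 49.3
gripper_force: 35.0
```

>>> apply_moves:
  plan:
    - [[0,0,0],[0,0,0]]
    - [[0,0,0],[0,0,0]]
    - [[0,0,0],[0,0,0]]
    - [[0,0,0],[0,0,0]]
    - [[0,0,0],[0,0,0]]

```text
time_s: 62.85
position: [553.9, 157.4, 46.1]
orientation: [0.0, 0.999, 0.044, 0.001]
contact_force: [0.5, -0.3, -1.6]
opening: 48.7
gripper_force: 35.0
```

>>> apply_moves:
  plan:
    - [[0,0,0],[0,0,0]]
    - [[0,0,0],[0,0,0]]
    - [[0,0,0],[0,0,0]]
    - [[0,0,0],[0,0,0]]
    - [[0,0,0],[0,0,0]]

```text
time_s: 63.27
position: [552.9, 157.4, 44.8]
orientation: [0.0, 0.999, 0.044, -0.0]
contact_force: [-0.4, -0.2, -1.5]
opening: 49.0
gripper_force: 35.0
```

```bash
python3 corr.py 552.7 157.3 44 -84.9
```

```text
[552.9 157.4  44.8] shift [-0.0005  0.0002  0.0015] turn [ 0.0002  0.0001 -0.0007] [-0.4 -0.2 -1.5] open 49.0
```

>>> apply_moves:
  plan:
    - [[0,0,0.005],[0,0,0]]
    - [[0,0,0.01],[0,0,0]]
    - [[0,0,0.014],[0,0,0]]
    - [[0,0,0.018],[0,0,0]]
    - [[0,0,0.021],[0,0,0]]

```text
time_s: 63.68
position: [552.8, 157.3, 33.8]
orientation: [0.0, 0.999, 0.044, -0.0]
contact_force: [-0.6, -0.2, -0.8]
opening: 48.6
gripper_force: 35.0
```

>>> apply_moves:
  plan:
    - [[0,0,0.002],[0,0,0]]
    - [[0,0,0.003],[0,0,0]]
    - [[0,0,0.004],[0,0,0]]
    - [[0,0,0.005],[0,0,0]]
    - [[0,0,0.005],[0,0,0]]

```text
time_s: 64.1
position: [552.9, 157.3, 32.6]
orientation: [0.0, 0.999, 0.044, -0.0]
contact_force: [-5.1, -1.8, 7.0]
opening: 48.5
gripper_force: 35.0
```

>>> apply_moves:
  plan:
    - [[0,0,0],[0,0,0]]
    - [[0,0,0],[0,0,0]]
    - [[0,0,0],[0,0,0]]

```text
time_s: 64.35
position: [552.9, 157.3, 32.7]
orientation: [0.0, 0.999, 0.044, -0.0]
contact_force: [-5.1, -1.4, 7.8]
opening: 49.0
gripper_force: 35.0
```

Contact at the seat height (TCP 32.6 mm, against about 37 if it were on the rim). I release and press.

>>> apply_moves:
  plan:
    - [[0,0,0],[0,0,0]]
    - [[0,0,0],[0,0,0]]
    - [[0,0,0],[0,0,0]]
    - [[0,0,0],[0,0,0]]
    - [[0,0,0],[0,0,0]]
  gripper: -0.3

```text
time_s: 64.77
position: [553.1, 157.4, 31.7]
orientation: [0.0, 0.999, 0.044, 0.0]
contact_force: [-0.6, -0.3, -0.4]
opening: 60.3
gripper_force: 0.0
```

>>> apply_moves:
  plan:
    - [[0,0,-0.01],[0,0,0]]
    - [[0,0,-0.03],[0,0,0]]
    - [[0,0,-0.06],[0,0,0]]
    - [[0,0,-0.06],[0,0,0]]

```text
time_s: 65.1
position: [555.4, 157.8, 65.7]
orientation: [-0.0, 0.999, 0.044, 0.003]
contact_force: [-0.2, 0.1, -0.2]
opening: 60.8
gripper_force: 0.0
```

>>> apply_moves:
  plan:
    - [[0,0,0],[0,0,0]]
    - [[0,0,0],[0,0,0]]
    - [[0,0,0],[0,0,0]]
    - [[0,0,0],[0,0,0]]
    - [[0,0,0],[0,0,0]]
  gripper: 1

```text
time_s: 65.52
position: [552.5, 157.3, 61.1]
orientation: [0.0, 0.999, 0.044, -0.001]
contact_force: [-0.4, 0.5, 0.5]
opening: 31.7
gripper_force: 0.0
```

>>> apply_moves:
  plan:
    - [[0,0,0],[0,0,0]]
    - [[0,0,0],[0,0,0]]
    - [[0,0,0.02],[0,0,0]]
    - [[0,0,0.03],[0,0,0]]
    - [[0,0,0.04],[0,0,0]]

```text
time_s: 65.93
position: [552.4, 157.2, 40.5]
orientation: [0.0, 0.999, 0.044, -0.001]
contact_force: [0.1, -0.1, -0.8]
opening: 1.3
gripper_force: 0.0
```

>>> apply_moves:
  plan:
    - [[0,0,0],[0,0,0]]
    - [[0,0,0.008],[0,0,0]]
    - [[0,0,0.012],[0,0,0]]
    - [[0,0,0.016],[0,0,0]]
    - [[0,0,0.021],[0,0,0]]

```text
time_s: 66.35
position: [553.1, 157.4, 32.3]
orientation: [0.0, 0.999, 0.044, -0.0]
contact_force: [-5.4, -0.9, 10.0]
opening: 0.4
gripper_force: 5.3
```

>>> apply_moves:
  plan:
    - [[0,0,0.002],[0,0,0]]
    - [[0,0,0.004],[0,0,0]]
    - [[0,0,0.006],[0,0,0]]
    - [[0,0,0.008],[0,0,0]]
    - [[0,0,0.008],[0,0,0]]

```text
time_s: 66.77
position: [553.2, 157.4, 30.2]
orientation: [0.0, 0.999, 0.044, -0.0]
contact_force: [-13.7, -2.8, 26.1]
opening: 0.9
gripper_force: 12.8
```

>>> apply_moves:
  plan:
    - [[0,0,0],[0,0,0]]
    - [[0,0,0],[0,0,0]]
    - [[0,0,0],[0,0,0]]
    - [[0,0,0],[0,0,0]]

```text
time_s: 67.1
position: [553.2, 157.4, 30.2]
orientation: [0.0, 0.999, 0.044, 0.0]
contact_force: [-13.9, -2.9, 25.9]
opening: 0.4
gripper_force: 12.6
```

All four seated at 30.1–30.2. I lift, go behind the bar's grip with closed fingers, and push.

>>> apply_moves:
  plan:
    - [[0,0,-0.02],[0,0,0]]
    - [[0,0,-0.05],[0,0,0]]
    - [[0,0,-0.1],[0,0,0]]
    - [[0,0,-0.15],[0,0,0]]
    - [[0,0,-0.15],[0,0,0]]

```text
time_s: 67.52
position: [556.7, 158.1, 108.5]
orientation: [-0.0, 0.999, 0.044, 0.004]
contact_force: [0.3, -0.1, 1.1]
opening: 0.3
gripper_force: 0.0
```

>>> apply_moves:
  plan:
    - [[0.07,0.06,0],[0,0,0]]
    - [[0.14,0.12,0],[0,0,0]]
    - [[0.2,0.184,0],[0,0,0]]
    - [[0.2,0.184,0],[0,0,0]]
    - [[0.2,0.184,0],[0,0,0]]

```text
time_s: 67.93
position: [662.6, 71.7, 101.7]
orientation: [0.0, 0.999, 0.042, 0.0]
contact_force: [-0.0, 0.1, -0.5]
opening: 0.5
gripper_force: 0.0
```

>>> apply_moves:
  plan:
    - [[0.01,0,0],[0,0,0]]
    - [[0.01,0,0],[0,0,0]]
    - [[0.01,0,0],[0,0,0]]
    - [[0.01,0,0],[0,0,0]]
    - [[0.01,0,0],[0,0,0]]

```text
time_s: 68.35
position: [665.1, 75.9, 102.5]
orientation: [0.0, 0.999, 0.045, -0.0]
contact_force: [0.4, 0.6, 0.6]
opening: 0.4
gripper_force: 0.0
```

```bash
cat >> st.py <<'E'
p=tool()[0]; a=np.radians(5.1); d=p[:2]-[560.8,64.9]; print('local',round(d[0]*np.cos(a)+d[1]*np.sin(a),1),round(-d[0]*np.sin(a)+d[1]*np.cos(a),1))
E
python3 st.py
```

```text
[665.1  75.9 102.5] a -84.9 F [0.4 0.6 0.6] open 0.4
local 104.9 1.7
```

>>> apply_moves:
  plan:
    - [[0,0,0.03],[0,0,0]]
    - [[0,0,0.06],[0,0,0]]
    - [[0,0,0.09],[0,0,0]]
    - [[0,0,0.097],[0,0,0]]
    - [[0,0,0.097],[0,0,0]]

```text
time_s: 68.77
position: [663.1, 74.8, 50.0]
orientation: [0.0, 0.999, 0.044, -0.003]
contact_force: [-0.3, 0.4, -0.5]
opening: 0.3
gripper_force: 0.0
```

>>> apply_moves:
  plan:
    - [[-0.005,0,0],[0,0,0]]
    - [[-0.01,0,0],[0,0,0]]
    - [[-0.015,0,0],[0,0,0]]
    - [[-0.02,0,0],[0,0,0]]
    - [[-0.025,0,0],[0,0,0]]

```text
time_s: 69.18
position: [653.4, 73.8, 54.7]
orientation: [0.0, 0.999, 0.044, 0.001]
contact_force: [-0.2, 0.0, -0.2]
opening: 0.7
gripper_force: 0.0
```

>>> apply_moves:
  plan:
    - [[-0.008,0,0],[0,0,0]]
    - [[-0.016,0,0],[0,0,0]]
    - [[-0.024,0,0],[0,0,0]]
    - [[-0.032,0,0],[0,0,0]]
    - [[-0.04,0,0],[0,0,0]]

```text
time_s: 69.6
position: [633.5, 72.0, 54.5]
orientation: [0.0, 0.999, 0.044, 0.001]
contact_force: [4.2, 0.4, 3.5]
opening: 0.1
gripper_force: 1.6
```

```bash
python3 st.py
```

```text
[633.5  72.   54.5] a -84.97 F [4.2 0.4 3.5] open 0.1
local 73.1 0.6
```

>>> apply_moves:
  plan:
    - [[-0.01,0,0],[0,0,0]]
    - [[-0.02,0,0],[0,0,0]]
    - [[-0.03,0,0],[0,0,0]]
    - [[-0.04,0,0],[0,0,0]]
    - [[-0.05,0,0],[0,0,0]]

```text
time_s: 70.02
position: [607.9, 69.8, 53.9]
orientation: [0.0, 0.999, 0.044, 0.0]
contact_force: [3.2, 0.2, 2.4]
opening: 0.5
gripper_force: 1.6
```

>>> apply_moves:
  plan:
    - [[-0.004,0,0],[0,0,0]]
    - [[-0.008,0,0],[0,0,0]]
    - [[-0.012,0,0],[0,0,0]]
    - [[-0.016,0,0],[0,0,0]]
    - [[-0.02,0,0],[0,0,0]]

```text
time_s: 70.43
position: [599.0, 69.1, 53.8]
orientation: [0.0, 0.999, 0.044, 0.001]
contact_force: [16.5, 1.2, -10.1]
opening: 0.1
gripper_force: 8.0
```

```bash
python3 st.py
```

```text
[599.   69.1  53.8] a -84.97 F [ 16.5   1.2 -10.1] open 0.1
local 38.5 0.8
```

>>> apply_moves:
  plan:
    - [[-0.004,0,0],[0,0,0]]
    - [[-0.004,0,0],[0,0,0]]
    - [[-0.004,0,0],[0,0,0]]
    - [[-0.004,0,0],[0,0,0]]
    - [[-0.004,0,0],[0,0,0]]

```text
time_s: 70.85
position: [599.1, 69.1, 53.8]
orientation: [-0.0, 0.999, 0.044, 0.003]
contact_force: [18.6, 1.1, -10.9]
opening: 0.3
gripper_force: 9.0
```

```bash
python3 st.py
```

```text
[599.1  69.1  53.8] a -84.98 F [ 18.6   1.1 -10.9] open 0.3
local 38.5 0.8
```

>>> apply_moves:
  plan:
    - [[-0.006,0,0],[0,0,0]]
    - [[-0.01,0,0],[0,0,0]]
    - [[-0.01,0,0],[0,0,0]]
    - [[-0.01,0,0],[0,0,0]]
    - [[-0.01,0,0],[0,0,0]]

```text
time_s: 71.27
position: [599.1, 69.0, 54.0]
orientation: [-0.0, 0.999, 0.044, 0.008]
contact_force: [45.5, 4.5, -33.1]
opening: 0.4
gripper_force: 22.3
```

```bash
python3 st.py; python3 corr.py 599.1 69.1 53.8 -84.9
```

```text
[599.1  69.   54. ] a -85.0 F [ 45.5   4.5 -33.1] open 0.4
local 38.5 0.7
[599.1  69.   54. ] shift [ 0.0001 -0.0001  0.0004] turn [ 0.0001 -0.0106 -0.0011] [ 45.5   4.5 -33.1] open 0.4
```

The stop is rigid: no motion at 45 N, well past the plates' leading edges. I back off and lift clear.

>>> apply_moves:
  plan:
    - [[0.02,0,0],[0,0,0]]
    - [[0.04,0,0],[0,0,0]]
    - [[0.06,0,0],[0,0,0]]
    - [[0.07,0,0],[0,0,0]]
    - [[0.07,0,0],[0,0,0]]

```text
time_s: 71.68
position: [626.1, 71.5, 53.1]
orientation: [0.0, 0.999, 0.044, -0.001]
contact_force: [-0.1, -0.1, 0.0]
opening: 0.4
gripper_force: 0.0
```

>>> apply_moves:
  plan:
    - [[0,0,0],[0,0,0]]
    - [[0,0,0],[0,0,0]]
    - [[0,0,0],[0,0,0]]
    - [[0,0,0],[0,0,0]]
    - [[0,0,0],[0,0,0]]

```text
time_s: 72.1
position: [626.1, 71.4, 53.9]
orientation: [0.0, 0.999, 0.044, -0.0]
contact_force: [0.2, -0.2, 0.5]
opening: 0.4
gripper_force: 0.0
```

>>> apply_moves:
  plan:
    - [[0,0,0],[0,0,0]]
    - [[0,0,0],[0,0,0]]
    - [[0,0,0],[0,0,0]]
    - [[0,0,0],[0,0,0]]
    - [[0,0,0],[0,0,0]]

```text
time_s: 72.52
position: [626.4, 71.4, 53.9]
orientation: [0.0, 0.999, 0.044, 0.0]
contact_force: [0.3, -0.3, -0.5]
opening: 0.3
gripper_force: 0.0
```

```bash
python3 st.py
```

```text
[626.4  71.4  53.9] a -84.97 F [ 0.3 -0.3 -0.5] open 0.3
local 65.9 0.7
```

>>> apply_moves:
  plan:
    - [[0,0,-0.05],[0,0,0]]
    - [[0,0,-0.12],[0,0,0]]
    - [[0,0,-0.19],[0,0,0]]
    - [[0,0,-0.2],[0,0,0]]
    - [[0,0,-0.2],[0,0,0]]

```text
time_s: 72.93
position: [629.0, 71.6, 158.3]
orientation: [0.0, 0.999, 0.044, 0.004]
contact_force: [0.5, -1.1, 0.3]
opening: 0.6
gripper_force: 0.0
```

>>> apply_moves:
  plan:
    - [[0,0,0],[0,0,0]]
    - [[0,0,0],[0,0,0]]
    - [[0,0,0],[0,0,0]]
    - [[0,0,0],[0,0,0]]
    - [[0,0,0],[0,0,0]]

```text
time_s: 73.35
position: [625.5, 71.5, 152.4]
orientation: [0.0, 0.999, 0.044, -0.001]
contact_force: [-0.0, -0.2, -0.6]
opening: 0.5
gripper_force: 0.0
```

```bash
python3 -c "
from cell import arm
print(arm.close_job())"
```

```text
the job is handed in; nothing more can be done
None
```

The job is handed in: both strips are in the tray, all four plates are pressed to about 30 mm (flush), and the bar was pushed afterwards to a rigid stop I take as fully home. I had used up the camera calls by the third plate, so the last two plates and the bar were checked only by position and force, not by picture.

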